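Move the crispbreads from the griddle to the cooling rack

TASK

First slide the griddle's heat control all the way to the robot's left (off) while the crispbreads are still on the griddle. Then slide the spatula under each crispbread in turn and set it down flat in a bay of its own on the lower tier of the wire cooling rack, fully under the upper tier; touch the bread only with the spatula and leave the saucer and the cup alone. When all the breads are on the rack, lay the spatula back flat with its blade on its mat and let go.

Things in the scene. Friction and masses are not known exactly. Their poses are not given: they have to be found in the camera images.
- griddle: Steel electric griddle, fixed, 250 deep (x) by 350 wide (y) mm. Origin: centre of its underside on the table; x points from its open front to its back. The flat dark plate, 45 mm above the origin, runs from x=-125 (front edge, no rim) to the splash wall (near face x=+117, 20 mm above the plate). Side rims 14 mm above the plate, inner faces at y=+-169.
- rack: Two-tier wire cooling rack, fixed, 144 deep (x) by 368 wide (y) mm. Origin: centre underneath, on the table; x points from open front to back. Three bays, centred at y=-116, 0, +116, parted by wires (top 58 mm). Stop pins at the back (x=+66, top 69 mm). The upper tier is a grid of wires 117 to 129 mm above the table, from x=-74 to +70, carried by posts at y=+-180 only.
- bay_0 (a point): Centre of the bay at rack y=-116, at rail-top height (48 mm up), axes as the rack: a bread belongs with its origin here. The bay's lower tier is two rails 6 mm thick along x (-70 to +66), 33 mm either side of the bay's centre line: 60 mm clear between them for a blade. Only a foot bar (top 10 mm) crosses below. Divider wires stand 58 mm either side.
- bay_1 (a point): Same point of the middle bay.
- bay_2 (a point): Same point of the bay at rack y=+116.
- bread_1: Rigid round crispbread, 95 mm across, 12 mm thick, 70 g; too wide to grasp. Its underside is flat over 72 mm and bevelled up to 6 mm at the rim, so a thin blade wedges under. Origin: centre of its underside. It starts on the griddle; slid back against the splash wall it cannot run away from the blade. May be absent.
- bread_2: A second crispbread, the same. May be absent.
- bread_3: A third crispbread, the same. May be absent.
- spatula: Spatula, 160 g. Origin: centre of the blade's underside. Steel blade 95 long (x, tip at +47.5) by 46 wide by 2.5 thick; neck 8 mm thick rising from x=-42 (z 5) by x=-75 (z 12) to x=-112 (z 43); dark wooden handle bar 80 long, 22 wide (y), 24 high, centred at x=-145, z=+45. It stands by itself, blade flat, handle raised.
- spatula_grip (a point): Centre of the spatula's handle bar (grip across its 22 mm width, from above); axes as the spatula.
- mat: Thin black rubber mat 200 long (x), 85 wide, 3 mm thick, fixed on the table: the spatula's place. Origin: centre of its underside. The spatula starts with its blade on it, blade centre at about mat x=+30 mm, handle towards the robot.
- heat (a joint): Heat control of the griddle: slides along its base's y (towards the robot's left). 0 = full heat, 0.080 m = end stop, off.
- heat_top (a point): Centre of the top of the heat control's black grip block, 30 (x) by 20 (y, the sliding direction) by 28 mm high, top 40 mm above the table; y points along the slide towards off. It rides on a fixed aluminium base 50 by 140 by 12 mm.
- saucer: Bystander: white saucer 100 mm across, 18 high, loose. Origin: centre of its underside.
- cup: Bystander: white plastic cup 68 mm across, 75 high, loose. Origin: centre of its underside.
There are look-alikes about, which are no part of the job. Leave any yellow look-alike of the bread_2 alone. Of the things shaped like the part that bears heat, the aluminium one is meant.

How it is judged:
On the way, in this order (a step that is already met when the one before it is completed fails the run):
1. heat control slid fully to off, with every bread still on the griddle (value of joint heat above 0.074 m and z of bread_1 in the frame of griddle between 0.035 and 0.06 m and x of bread_1 in the frame of griddle between -0.14 and 0.13 m and z of bread_2 in the frame of griddle between 0.035 and 0.06 m and x of bread_2 in the frame of griddle between -0.14 and 0.13 m and z of bread_3 in the frame of griddle between 0.035 and 0.06 m and x of bread_3 in the frame of griddle between -0.14 and 0.13 m), for 0.2 s.
2. every bread lies in a bay on the rack's lower tier, fully under the upper tier (((x of bread_1 in the frame of bay_0 between -0.028 and 0.036 m and y of bread_1 in the frame of bay_0 between -0.02 and 0.02 m and z of bread_1 in the frame of bay_0 between -0.005 and 0.006 m) or (x of bread_1 in the frame of bay_1 between -0.028 and 0.036 m and y of bread_1 in the frame of bay_1 between -0.02 and 0.02 m and z of bread_1 in the frame of bay_1 between -0.005 and 0.006 m) or (x of bread_1 in the frame of bay_2 between -0.028 and 0.036 m and y of bread_1 in the frame of bay_2 between -0.02 and 0.02 m and z of bread_1 in the frame of bay_2 between -0.005 and 0.006 m)) and angle between each of bread_1, bread_2, bread_3's own z axis and vertical below 0.1 rad and linear speed of each of bread_1, bread_2, bread_3 below 0.03 m/s and ((x of bread_2 in the frame of bay_0 between -0.028 and 0.036 m and y of bread_2 in the frame of bay_0 between -0.02 and 0.02 m and z of bread_2 in the frame of bay_0 between -0.005 and 0.006 m) or (x of bread_2 in the frame of bay_1 between -0.028 and 0.036 m and y of bread_2 in the frame of bay_1 between -0.02 and 0.02 m and z of bread_2 in the frame of bay_1 between -0.005 and 0.006 m) or (x of bread_2 in the frame of bay_2 between -0.028 and 0.036 m and y of bread_2 in the frame of bay_2 between -0.02 and 0.02 m and z of bread_2 in the frame of bay_2 between -0.005 and 0.006 m)) and ((x of bread_3 in the frame of bay_0 between -0.028 and 0.036 m and y of bread_3 in the frame of bay_0 between -0.02 and 0.02 m and z of bread_3 in the frame of bay_0 between -0.005 and 0.006 m) or (x of bread_3 in the frame of bay_1 between -0.028 and 0.036 m and y of bread_3 in the frame of bay_1 between -0.02 and 0.02 m and z of bread_3 in the frame of bay_1 between -0.005 and 0.006 m) or (x of bread_3 in the frame of bay_2 between -0.028 and 0.036 m and y of bread_3 in the frame of bay_2 between -0.02 and 0.02 m and z of bread_3 in the frame of bay_2 between -0.005 and 0.006 m))), for 0.3 s.
3. spatula laid back on its mat (x of spatula in the frame of mat between -0.055 and 0.08 m and y of spatula in the frame of mat between -0.035 and 0.035 m and z of spatula in the frame of mat below 0.009 m and angle between spatula's own z axis and vertical below 0.1 rad and linear speed of spatula below 0.03 m/s), for 0.2 s.
At the end, for the whole second after the job is handed in: Heat within 6 mm of off. Each bread flat (0.1 rad) and still on the rails of a bay, centre 28 mm before to 36 mm behind the bay centre, 20 mm sideways, 6 mm in height. Spatula flat (0.1 rad) and still on the mat: mat x -55 to +80 mm, y within 35 mm, under 9 mm up (all of step 2 and all of step 3 and value of joint heat above 0.074 m); the robot touches nothing.
It fails at once if the saucer is moved more than 30 mm (distance of saucer from where it was at the start of the episode above 0.03 m).
It fails at once if the cup is moved more than 30 mm (distance of cup from where it was at the start of the episode above 0.03 m).
It fails at once if the gripper's fingers press on a bread (contact force between the fingers and bread_1 above 3 N or contact force between the fingers and bread_2 above 3 N or contact force between the fingers and bread_3 above 3 N).
Of bread_1, bread_2, bread_3 only 2 to 3 are there at a start; the rules pass over those that are not, and their reading is None.
At some moment in a run one of bread_1, bread_2, bread_3, spatula may be knocked a few centimetres aside while the robot is not near it.
It also fails if it takes over 210 s, if anything falls off the work surface, if the arm or the gripper's body presses on something with over 40 N, if the wrist force passes 120 N, or if a joint passes its speed limit or range.

ROBOT

A 7-joint arm with a two-finger parallel gripper is mounted at the origin on the work surface. World frame = base frame: x ahead of the robot, y to its left, z up, the work surface at z = 0. Lengths are in m, angles in rad, forces in N, time in s.
With the tool pointing down it reaches from about 0.425 to 0.875 m from the base axis. Payload 4.7 kg.
Tool frame: the origin (TCP) lies midway between the tips of the shut fingers; the grasp point (between the pads) lies 19 mm behind it; z points along the fingers, y is the direction in which the jaws open and shut (so a half turn about z gives the same grasp; the last joint's range is limited). The gripper opens to 87 mm and grips with 3 to 60 N. Pads are 19 mm wide; open, the fingers measure 117 mm over their backs; the gripper's body (75 mm by 190 mm) begins 51 mm behind the grasp point.
Start: joints at [1.203, 0.321, -0.07, 1.45, 0.023, 1.371, -0.057], TCP at [0.242, -0.603, 0.223] pointing down, gripper open.
Joint ranges: [-2.86, 2.86], [-0.3, 2.09], [-1.38, 1.24], [0.06, 2.45], [-1.56, 4.7], [0.09, 2.05], [-2.69, 2.69]. Speed limits (rad/s): [2.57, 2.57, 3.14, 3.14, 3.14, 3.14, 3.14].

INTERFACE

Orientations are given as a rotation vector (axis times angle).
In Python, from bench import * gives the robot as it stands. The module is installed in compiled form; this text tells all that it offers.
- The arm moves only by the tool play_rows, never from a script. Its argument "series" is one flat list of numbers, 7 for each row, row after row: the opening in per cent of the stroke, from 0 (shut) to 100 (fully open), then the shift along the tool's x, y, z in m, then the turn, a rotation vector about the tool's x, y, z in degrees. In form: [fingers, tx, ty, tz, rx, ry, rz, fingers, tx, ty, tz, rx, ry, rz, ...]. A call has 1 to 10 rows; each row is the pose to reach, as a shift and turn from the pose commanded when the call began, along the tool's axes at that moment; what a row does not reach only later rows make up. A row lasts 1/12 s, in which the tool goes at most 41.7 mm and 7.16 degrees, less where a joint would pass 70% of its speed; a pose out of reach is approached as far as the arm can. A call with a gripper value outside its range is refused whole. The fingers move at their own pace and stop on an object; "force" is the grip in N (left out, the last holds). Time passes only in rows, so rows that repeat a pose let the fingers close. It gives the time, the measured TCP pose, the force and the opening at its end, in the units of the state.
- get_state(): the state, without advancing time (a new reading comes with each control period).
- get_image(name): name is "scene" or "side" or "wrist"; returns a dict with "frame" (480x640x3 uint8, red, green, blue), "fx", "fy", "cx", "cy" (pixels), "R" (3x3) and "t" (3): a world point X has camera coordinates R X + t. Camera axes: x right, y down, z forward; pixel columns grow to the right and rows downward; lengths in m; the calibration is good to about 2 mm. A picture is of the moment at which its call begins. There is no depth.
- close_job(): hands the job in, once; it reports no verdict.
The state is a dict: "time": time; "joint_positions": joint angles; "qd": joint speeds; "joint_torque": joint torques, N m; "position": TCP position; "tool_rot": TCP orientation; "ft_force": force on the tool from outside, world axes, zero at the start; "torque": the same for the moment, N m; "grip_width": opening from 0.0 (shut) to 1.0 (fully open).
Only numpy, scipy, OpenCV 4.12 (cv2) and the standard library are available. Lean on these libraries where they do the work, as an engineer would, in place of code of your own. Each camera call takes 0.05 s, during which the arm holds its last target.

## Working session

There is one attempt and no reset: what is moved stays moved. The work goes in short steps, Python scripts to look and compute and a tool call to move; the robot and the scene stay as the last step left them, time stands still between calls to the robot, and variables do not carry over. Pictures are saved under pics/ and viewed, and the job is handed in when it is done.

Besides the shell and the picture viewer there is one more tool, called after "Emit:" as name(argument=value, ...), one argument or row to a line, values as JSON. play_rows: Moves the arm, as the interface text tells. Its arguments: {"type":"object","properties":{"series":{"type":"array"},"force":{"type":"number"}},"required":["series"]}

```bash
mkdir -p pics; ls
python3 - <<'E'
from bench import *
import cv2
s=get_state();print(s)
for n in ["scene","side","wrist"]:
    d=get_image(n);cv2.imwrite(f"pics/{n}0.png",d["frame"][:,:,::-1]);print(n,d["fx"],d["fy"],d["cx"],d["cy"],d["R"],d["t"])
E
```

```text
pics
{'time': 0.0, 'joint_positions': array([ 1.20309602,  0.32185652, -0.0700706 ,  1.45171028,  0.02259948,
        1.37080272, -0.05687707]), 'qd': array([-4.03161699e-04, -8.78467947e-05, -3.41610199e-05,  5.93556288e-04,
       -7.29406378e-04, -5.66691597e-04,  4.20327142e-04]), 'joint_torque': array([ 1.45265824e-05, -4.91295648e+01, -4.04059617e-01, -3.12526917e+01,
       -6.40310207e-02,  4.35569545e-02,  1.50228575e-04]), 'position': array([ 0.24191553, -0.60268613,  0.22142194]), 'tool_rot': array([-3.08261335e+00, -5.95790825e-01,  7.52511404e-04]), 'ft_force': array([-0.03884459, -0.62566413, -0.37316457]), 'torque': array([-0.0393793 , -0.00830237, -0.02031748]), 'grip_width': 0.9976981923208987}
scene 503.80914576882844 503.80914576882844 316.2400685257787 231.97458150108324 [[-0.59718039  0.8021016   0.00293206]
 [ 0.57687655  0.43202999 -0.6932269 ]
 [-0.55730514 -0.41229008 -0.72071345]] [ 0.28893216 -0.26156003  1.54083803]
side 451.110285809916 451.110285809916 325.1012262789255 233.93840018562082 [[-0.90702265 -0.42057349 -0.02068466]
 [-0.25168523  0.5808651  -0.77411258]
 [ 0.33758623 -0.69693161 -0.63270994]] [0.45124974 0.16439099 0.76599768]
wrist 402.96246446212405 402.96246446212405 319.3038341179545 242.67494060533525 [[ 0.37312197 -0.92777597 -0.00342642]
 [-0.89346963 -0.36031524  0.26811368]
 [-0.24998402 -0.0969777  -0.96338119]] [-0.64760173 -0.03285513  0.39113683]
```

View pics/scene0.png

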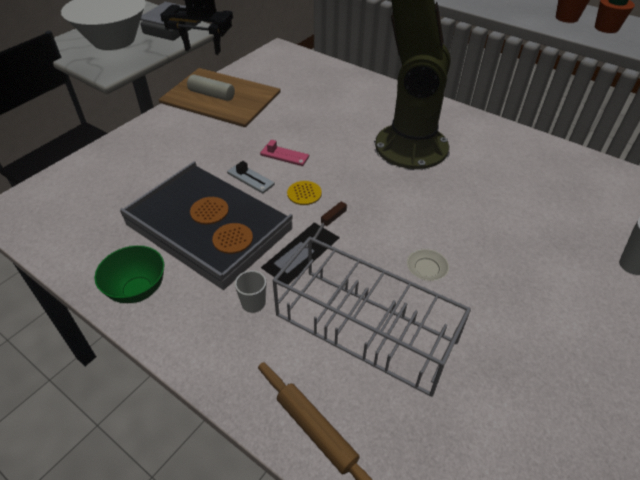

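View pics/side0.png

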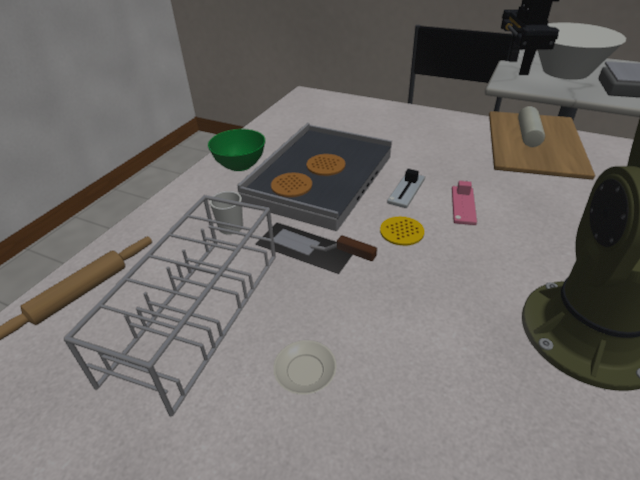

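View pics/wrist0.png

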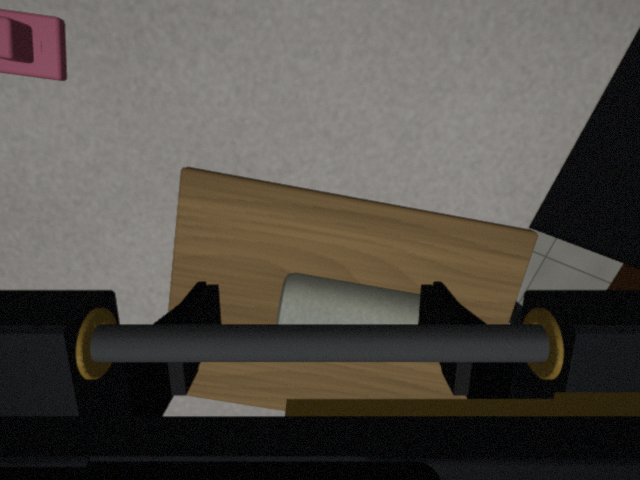

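```bash
cat > h.py <<'E'
import numpy as np, cv2
from scipy.spatial.transform import Rotation as Rn
from bench import *
np.set_printoptions(precision=4,suppress=True)
def img(n,save=None):
    d=get_image(n); d["R"]=np.array(d["R"]);d["t"]=np.array(d["t"])
    if save: cv2.imwrite(f"pics/{save}.png",d["frame"][:,:,::-1])
    return d
def proj(d,X):
    c=np.atleast_2d(X)@d["R"].T+d["t"]
    return np.c_[d["fx"]*c[:,0]/c[:,2]+d["cx"],d["fy"]*c[:,1]/c[:,2]+d["cy"]]
def cast(d,uv,z):
    uv=np.atleast_2d(np.array(uv,float))
    r=np.c_[(uv[:,0]-d["cx"])/d["fx"],(uv[:,1]-d["cy"])/d["fy"],np.ones(len(uv))]@d["R"]
    o=-d["R"].T@d["t"]; s=(z-o[2])/r[:,2]
    return o+r*s[:,None]
def crop(d,x0,y0,x1,y1,k,save):
    c=cv2.resize(d["frame"][y0:y1,x0:x1,::-1],None,fx=k,fy=k,interpolation=cv2.INTER_CUBIC)
    cv2.imwrite(f"pics/{save}.png",c)
def mask(d,lo,hi):
    return cv2.inRange(cv2.cvtColor(d["frame"],cv2.COLOR_RGB2HSV),np.array(lo),np.array(hi))
E
python3 - <<'E'
from h import *
d=img("scene");crop(d,110,130,350,310,3.3,"sc1");crop(d,230,190,490,390,3,"sc2")
e=img("side");crop(e,190,110,490,270,2.6,"sd1");crop(e,60,180,360,420,2.6,"sd2")
for nm,dd in (("scene",d),("side",e)):
    m=mask(dd,(5,120,90),(18,255,255))
    cs,_=cv2.findContours(cv2.morphologyEx(m,cv2.MORPH_CLOSE,np.ones((5,5))),cv2.RETR_EXTERNAL,2)
    for c in cs:
        if cv2.contourArea(c)>150: el=cv2.fitEllipse(c); print(nm,el, cast(dd,el[0],0.053))
E
```

```text
scene ((318.09161376953125, 423.4945068359375), (12.336990356445312, 140.19252014160156), 139.1912841796875) [[0.8796 0.2985 0.053 ]]
scene ((231.9980926513672, 237.20005798339844), (26.8096923828125, 38.964176177978516), 81.2236328125) [[ 0.6396 -0.1347  0.053 ]]
scene ((208.63919067382812, 209.38348388671875), (23.597440719604492, 37.14529037475586), 80.23753356933594) [[ 0.6043 -0.2481  0.053 ]]
scene ((221.47119140625, 94.68595886230469), (41.060184478759766, 103.08097839355469), 96.96795654296875) [[ 0.192 -0.603  0.053]]
side ((68.85572052001953, 286.4507751464844), (14.632826805114746, 137.17344665527344), 58.54737091064453) [[0.8502 0.3161 0.053 ]]
side ((291.2149963378906, 183.70094299316406), (21.9017276763916, 40.24873733520508), 86.442626953125) [[ 0.6444 -0.1331  0.053 ]]
side ((325.6978454589844, 163.58912658691406), (19.474796295166016, 37.63972854614258), 89.307861328125) [[ 0.609  -0.2465  0.053 ]]
```

View pics/sc1.png

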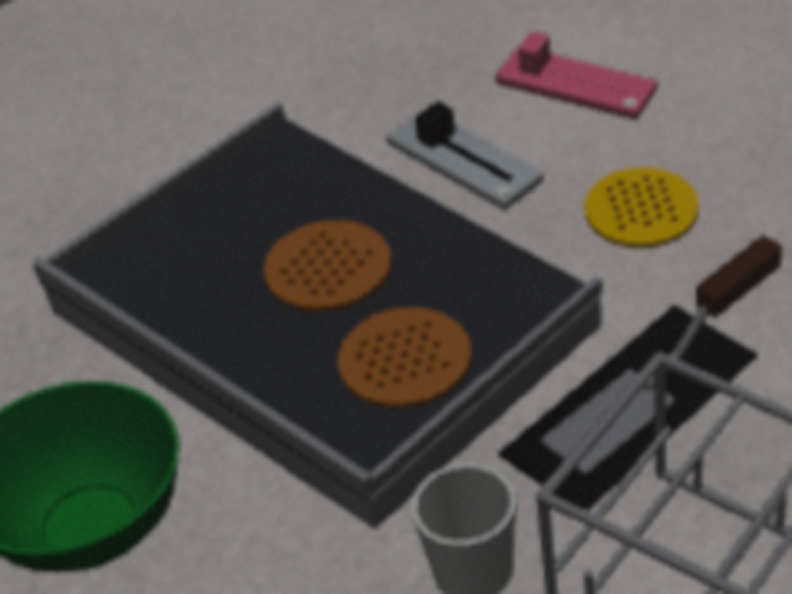

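View pics/sc2.png

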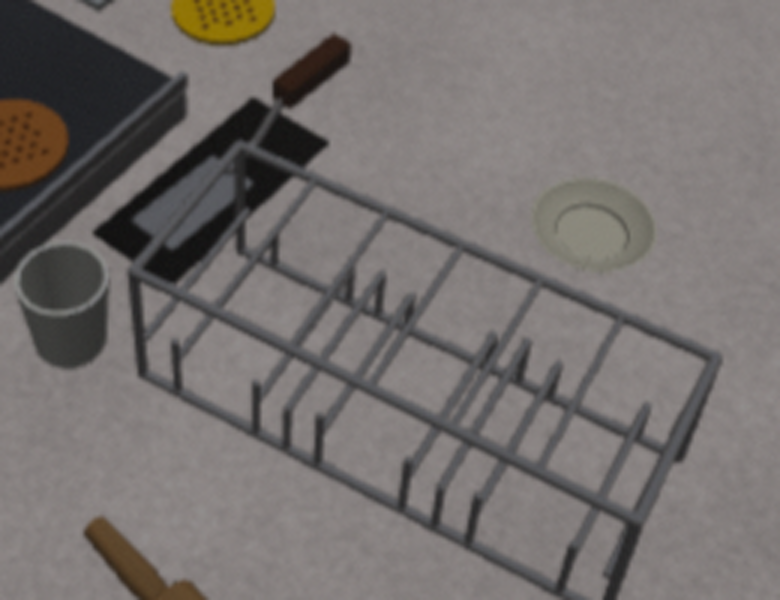

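View pics/sd1.png

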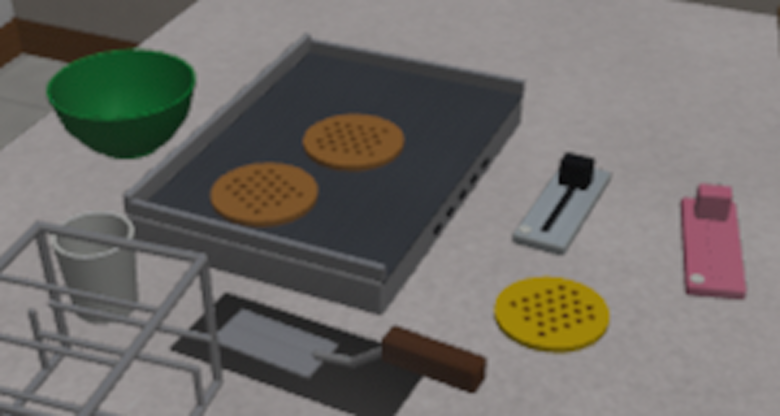

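View pics/sd2.png

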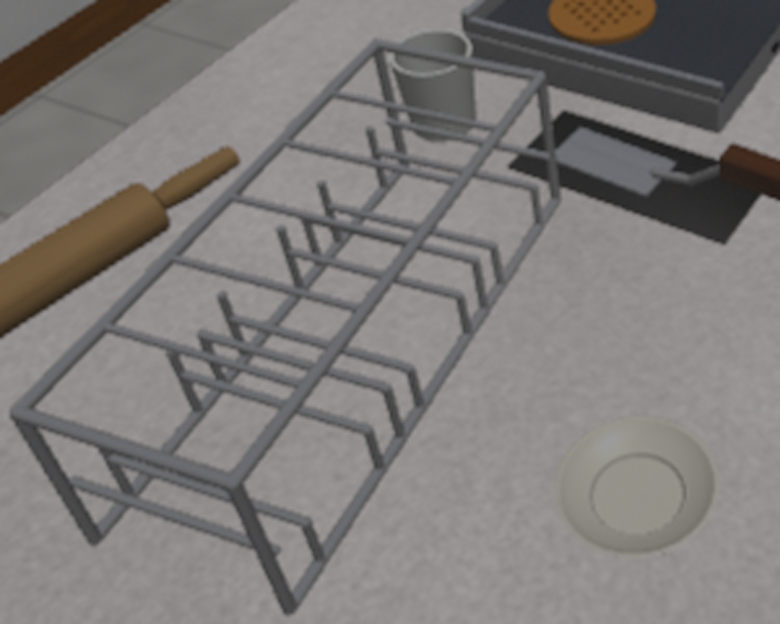

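```bash
cat >> h.py <<'E'
def tri(obs):
    A=[];b=[]
    for d,uv in obs:
        r=np.array([(uv[0]-d["cx"])/d["fx"],(uv[1]-d["cy"])/d["fy"],1])@d["R"];r/=np.linalg.norm(r)
        o=-d["R"].T@d["t"];P=np.eye(3)-np.outer(r,r);A.append(P);b.append(P@o)
    return np.linalg.lstsq(np.vstack(A),np.hstack(b),rcond=None)[0]
E
python3 - <<'E'
from h import *
d=img("scene");e=img("side")
def S(u,v,o,k): return (o[0]+u/k,o[1]+v/k)
a=(230,190);b=(60,180)
R=[((240,150),(543,76)),((718,357),(236,482)),((137,270),(378,43)),((638,520),(20,412))]
for p,q in R:
    p=S(*p,a,3);q=S(*q,b,2.6);print("rack",tri([(d,p),(e,q)]),cast(d,p,.125)[0],cast(e,q,.125)[0])
a=(110,130);b=(190,110)
G=[((280,110),(522,88)),((598,285),(382,270)),((40,265),(310,40)),((370,475),(133,200))]
for p,q in G:
    p=S(*p,a,3.3);q=S(*q,b,2.6);print("grid",tri([(d,p),(e,q)]),cast(d,p,.062)[0],cast(e,q,.062)[0])
H=[((435,108),(577,160)),((393,138),(608,175)),((415,118),(550,250)),((540,177),(562,248)),((506,205),(517,238))]
for p,q in H:
    p=S(*p,a,3.3);q=S(*q,b,2.6);print("heat",tri([(d,p),(e,q)]),cast(d,p,.012)[0],cast(e,q,.012)[0])
M=[((500,455),(172,345)),((675,305),(412,372)),((755,355),(400,430)),]
for p,q in [((500,455),(172,345)),((775,243),(480,372))]:
    p=S(*p,a,3.3);q=S(*q,b,2.6);print("mat",tri([(d,p),(e,q)]),cast(d,p,.003)[0],cast(e,q,.003)[0])
p=S(675,305,a,3.3);print("mat near R",cast(d,p,.003)); p=S(757,355,a,3.3);print(cast(d,p,.003));q=S(238,293,b,2.6);print(cast(e,q,.003))
for p,q in (((232,237.2),(291.2,183.7)),((208.6,209.4),(325.7,163.6))): print("bread",tri([(d,p),(e,q)]))
for p,q in (((251,292),None),): print("cup",cast(d,p,.0375))
print("saucer",cast(d,(428,264.5),.015),cast(e,(304.5,366),.015))
# handle mask
m=mask(d,(0,100,20),(12,255,140));print(cv2.connectedComponentsWithStats(m)[2:])
E
```

```text
rack [0.5856 0.0573 0.1228] [0.5886 0.0606 0.125 ] [0.5843 0.0571 0.125 ]
rack [0.55   0.4163 0.1262] [0.5493 0.4168 0.125 ] [0.5509 0.415  0.125 ]
rack [0.7188 0.0718 0.1261] [0.7185 0.0718 0.125 ] [0.7202 0.0698 0.125 ]
rack [0.6858 0.4286 0.1254] [0.6856 0.4288 0.125 ] [0.6862 0.4282 0.125 ]
grid [ 0.4954 -0.4107  0.0512] [ 0.5023 -0.4016  0.062 ] [ 0.4894 -0.388   0.062 ]
grid [ 0.4998 -0.066   0.0542] [ 0.5064 -0.0601  0.062 ] [ 0.4956 -0.0572  0.062 ]
grid [ 0.7383 -0.4163  0.0553] [ 0.7415 -0.4098  0.062 ] [ 0.7317 -0.4032  0.062 ]
grid [ 0.7387 -0.0698  0.0589] [ 0.7399 -0.0686  0.062 ] [ 0.7354 -0.0648  0.062 ]
heat [ 0.4084 -0.3155  0.0421] [ 0.3793 -0.3475  0.012 ] [ 0.4197 -0.3591  0.012 ]
heat [ 0.3964 -0.3903 -0.0239] [ 0.4317 -0.3484  0.012 ] [ 0.3846 -0.3442  0.012 ]
heat [ 0.4114 -0.3227 -0.0203] [ 0.4001 -0.352   0.012 ] [ 0.3985 -0.2041  0.012 ]
heat [ 0.3912 -0.2174  0.0075] [ 0.395  -0.2138  0.012 ] [ 0.3897 -0.2112  0.012 ]
heat [ 0.4336 -0.2189  0.0054] [ 0.4391 -0.2135  0.012 ] [ 0.431  -0.2101  0.012 ]
mat [ 0.6546 -0.0141 -0.0017] [ 0.6401 -0.0463  0.003 ] [
[... 6212 characters left out ...]
],
       [240.    , 223.3333],
       [221.5   , 225.5   ],
       [225.    , 224.    ],
       [243.    , 224.    ],
       [245.    , 225.    ],
       [218.5   , 227.5   ],
       [248.    , 227.    ],
       [215.    , 231.    ],
       [213.    , 234.    ],
       [252.    , 234.    ],
       [212.    , 236.5   ],
       [224.    , 236.    ],
       [252.    , 238.    ],
       [212.    , 240.5   ],
       [251.    , 242.    ],
       [247.5   , 246.25  ],
       [215.    , 247.    ],
       [244.    , 249.    ],
       [218.    , 250.    ],
       [242.    , 250.    ],
       [228.    , 253.    ],
       [231.6667, 252.6667],
       [235.    , 252.    ],
       [318.    , 446.    ]]))
```

```bash
cat >> h.py <<'E'
def cur():
    s=get_state(); return np.array(s["position"]),Rn.from_rotvec(s["tool_rot"]),s
def down(yaw,pitch=0): # deg; tool x -> world (cos yaw, sin yaw), z down ; pitch>0 = tip(+x) up
    return Rn.from_euler("z",yaw,degrees=True)*Rn.from_euler("y",-pitch,degrees=True)*Rn.from_rotvec([np.pi,0,0])
def goto(p,yaw,pitch=0):
    p0,R0,s=cur(); Rt=down(yaw,pitch)
    sh=R0.inv().apply(np.array(p)-p0); rv=(R0.inv()*Rt).as_rotvec(degrees=True)
    print("from",p0,"shift",sh,"turn",rv,"rows>=",np.linalg.norm(sh)/.0417,np.linalg.norm(rv)/7.16)
E
python3 - <<'E'
from h import *
d=img("wrist");p,R,s=cur()
c=-d["R"].T@d["t"];print("cam in tool",R.inv().apply(c-p),"cam axes in tool\n",(d["R"]@R.as_matrix()))
print(R.as_matrix())
goto((0.408,-0.31,0.25),0);goto((0.408,-0.31,0.25),180)
e=img("scene");print(cast(e,(304,192),.006))
E
```

```text
cam in tool [ 0.0736 -0.0009 -0.1617] cam axes in tool
 [[ 0.0005  1.      0.0019]
 [-0.9634  0.001  -0.268 ]
 [-0.268  -0.0017  0.9634]]
[[ 0.928   0.3727 -0.0001]
 [ 0.3727 -0.928   0.0001]
 [-0.0001 -0.0001 -1.    ]]
from [ 0.2422 -0.6032  0.2225] shift [ 0.2631 -0.2103 -0.0275] turn [-0.007   0.0056 21.8796] rows>= 8.104264343667252 3.0558089972992293
from [ 0.2422 -0.6032  0.2225] shift [ 0.2631 -0.2103 -0.0275] turn [  -0.0079   -0.0097 -158.1204] rows>= 8.104264343667252 22.0838560666723
[[ 0.3668 -0.1291  0.006 ]]
```

Emit:
play_rows(
  series=[100, 0.28, -0.22, -0.027, 0, 0, 21.9, 100, 0.28, -0.22, -0.027, 0, 0, 21.9, 100, 0.28, -0.22, -0.027, 0, 0, 21.9, 100, 0.28, -0.22, -0.027, 0, 0, 21.9, 100, 0.28, -0.22, -0.027, 0, 0, 21.9, 100, 0.28, -0.22, -0.027, 0, 0, 21.9, 100, 0.28, -0.22, -0.027, 0, 0, 21.9, 100, 0.28, -0.22, -0.027, 0, 0, 21.9, 100, 0.28, -0.22, -0.027, 0, 0, 21.9, 100, 0.28, -0.22, -0.027, 0, 0, 21.9],
  force=60,
)

```text
time: 1.28
position: [0.4243, -0.2881, 0.2507]
tool_rot: [-3.141, -0.016, -0.005]
ft_force: [0.5, -0.3, -0.2]
grip_width: 1.003
```

Run:
```python
from h import *
d=img("wrist","w1");print(cur()[2]["joint_positions"],cur()[0])
```

```text
[ 0.8302  0.0275 -0.2818  1.7366  0.0076  1.377  -1.0173] [ 0.4222 -0.2916  0.2503]
```

View pics/w1.png

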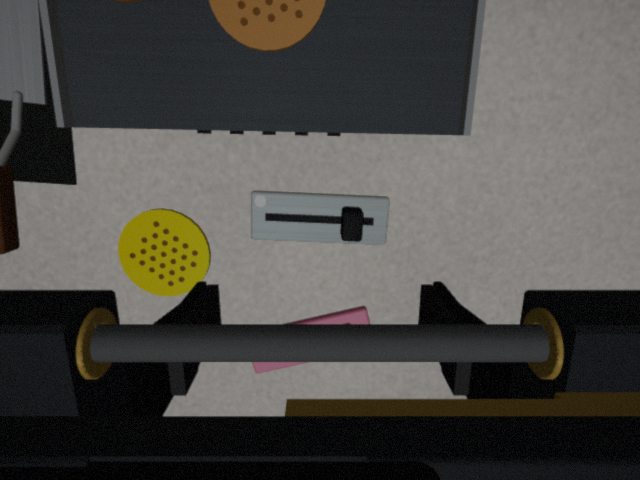

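Run:
```python
from h import *
d=img("wrist");crop(d,240,180,400,260,5,"w1c")
print(cast(d,[(251,192),(388,197),(386,244),(252,239)],.012))
print(cast(d,[(352,232),(352,224)],.04))
print("griddle front plate corners",cast(d,[(72,127),(463,134)],.045), "rim tops",cast(d,[(63,127),(470,135)],.059))
```

```text
[[ 0.4361 -0.222   0.012 ]
 [ 0.432  -0.3587  0.012 ]
 [ 0.3833 -0.3592  0.012 ]
 [ 0.3876 -0.2212  0.012 ]]
[[ 0.4027 -0.3214  0.04  ]
 [ 0.4105 -0.3212  0.04  ]]
griddle front plate corners [[ 0.497  -0.0729  0.045 ]
 [ 0.4935 -0.4161  0.045 ]] rim tops [[ 0.4969 -0.0735  0.059 ]
 [ 0.4927 -0.4173  0.059 ]]
```

View pics/w1c.png

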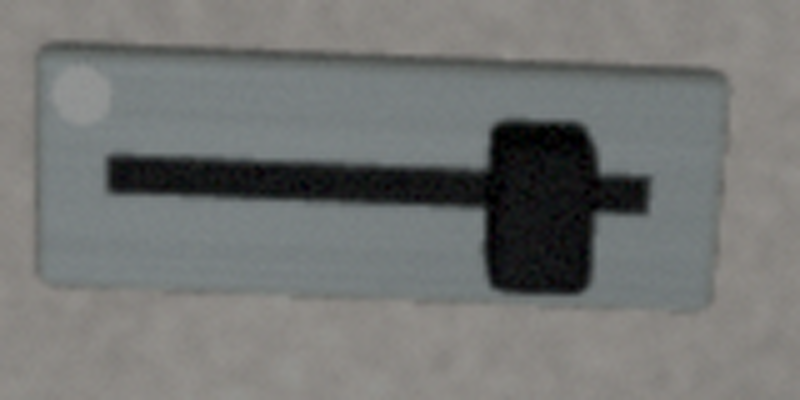

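Run:
```python
from h import *
goto((0.409,-0.323,0.023),-1.7)
```

```text
from [ 0.4206 -0.294   0.25  ] shift [-0.0117  0.0287  0.227 ] turn [ 0.0674 -0.0168  1.8373] rows>= 5.4939442607710784 0.2567905777154644
```

Emit:
play_rows(
  series=[100, -0.012, 0.029, 0.03, 0, 0, 1.8, 100, -0.012, 0.029, 0.07, 0, 0, 1.8, 100, -0.012, 0.029, 0.11, 0, 0, 1.8, 100, -0.012, 0.029, 0.15, 0, 0, 1.8, 100, -0.012, 0.029, 0.18, 0, 0, 1.8, 100, -0.012, 0.029, 0.21, 0, 0, 1.8, 100, -0.012, 0.029, 0.227, 0, 0, 1.8, 100, -0.012, 0.029, 0.227, 0, 0, 1.8, 100, -0.012, 0.029, 0.227, 0, 0, 1.8],
)

```text
time: 2.13
position: [0.4065, -0.3247, 0.0218]
tool_rot: [-3.14, 0.054, 0.003]
ft_force: [-0.2, 0.2, 0.1]
grip_width: 1.0
```

Emit:
play_rows(
  series=[30, 0, 0, 0, 0, 0, 0, 25, 0, 0, 0, 0, 0, 0, 20, 0, 0, 0, 0, 0, 0, 20, 0, 0, 0, 0, 0, 0, 15, 0, 0, 0, 0, 0, 0, 15, 0, 0, 0, 0, 0, 0, 15, 0, 0, 0, 0, 0, 0],
  force=15,
)

```text
time: 2.72
position: [0.4081, -0.3238, 0.0228]
tool_rot: [3.141, -0.05, 0.0]
ft_force: [-0.6, -0.4, -0.9]
grip_width: 0.553
```

Run:
```python
from h import *
p,R,s=cur();print(p,R.as_matrix(),s["grip_width"]*.087,s["ft_force"]);d=img("wrist","w2")
```

```text
[ 0.4081 -0.3238  0.0228] [[ 0.9995 -0.0317  0.0003]
 [-0.0317 -0.9995 -0.0005]
 [ 0.0003  0.0004 -1.    ]] 0.04810087984561877 [-0.5595 -0.3826 -0.8864]
```

View pics/w2.png

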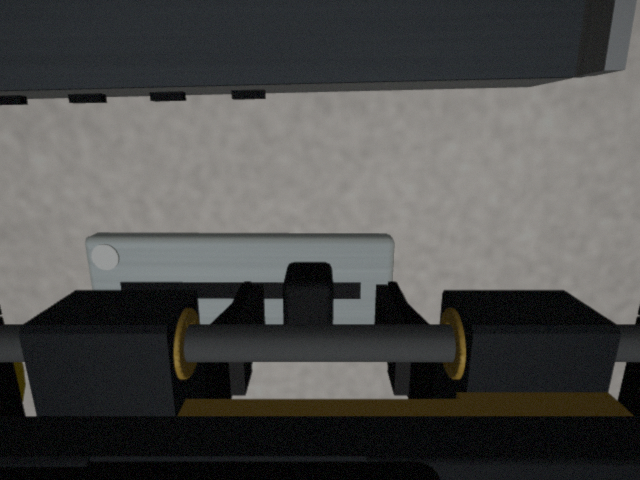

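Emit:
play_rows(
  series=[15, 0, 0, 0, 0, 0, 0, 15, 0, 0, 0, 0, 0, 0, 15, 0, 0, 0, 0, 0, 0, 15, 0, 0, 0, 0, 0, 0, 15, 0, 0, 0, 0, 0, 0, 15, 0, 0, 0, 0, 0, 0],
)

```text
time: 3.27
position: [0.408, -0.3234, 0.0225]
tool_rot: [-3.141, 0.05, 0.0]
ft_force: [-1.2, 1.6, 0.8]
grip_width: 0.227
```

Emit:
play_rows(
  series=[15, 0, -0.008, 0, 0, 0, 0, 15, 0, -0.016, 0, 0, 0, 0, 15, 0, -0.024, 0, 0, 0, 0, 15, 0, -0.032, 0, 0, 0, 0, 15, 0, -0.04, 0, 0, 0, 0, 15, 0, -0.048, 0, 0, 0, 0, 15, 0, -0.056, 0, 0, 0, 0, 15, 0, -0.06, 0, 0, 0, 0, 15, 0, -0.064, 0, 0, 0, 0, 15, 0, -0.066, 0, 0, 0, 0],
)

```text
time: 4.1
position: [0.4103, -0.2571, 0.0225]
tool_rot: [-3.141, 0.049, -0.0]
ft_force: [2.4, -1.7, -3.8]
grip_width: 0.229
```

Emit:
play_rows(
  series=[15, 0, -0.003, 0, 0, 0, 0, 15, 0, -0.006, 0, 0, 0, 0, 15, 0, -0.009, 0, 0, 0, 0, 15, 0, -0.012, 0, 0, 0, 0, 15, 0, -0.012, 0, 0, 0, 0, 15, 0, -0.012, 0, 0, 0, 0],
)

```text
time: 4.6
position: [0.4106, -0.2475, 0.0225]
tool_rot: [3.139, -0.051, 0.002]
ft_force: [3.0, -6.1, -8.1]
grip_width: 0.229
```

Run:
```python
from h import *
p,R,s=cur();print(p,s["grip_width"]*.087,s["ft_force"]);d=img("wrist","w3")
```

```text
[ 0.4106 -0.2475  0.0225] 0.01995794462478179 [ 3.0186 -6.1136 -8.1025]
```

View pics/w3.png

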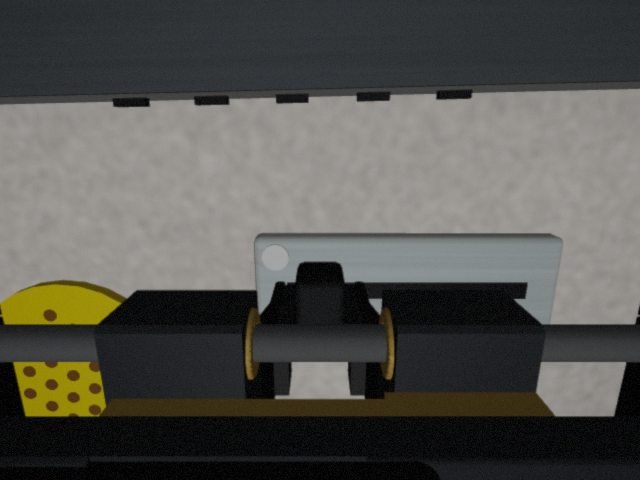

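Emit:
play_rows(
  series=[15, 0, -0.003, 0, 0, 0, 0, 15, 0, -0.006, 0, 0, 0, 0, 15, 0, -0.008, 0, 0, 0, 0, 15, 0, -0.008, 0, 0, 0, 0, 15, 0, -0.008, 0, 0, 0, 0],
)

```text
time: 5.07
position: [0.4106, -0.2472, 0.0227]
tool_rot: [3.129, -0.056, 0.007]
ft_force: [4.3, -23.5, -18.8]
grip_width: 0.23
```

Emit:
play_rows(
  series=[15, 0, 0.008, 0, 0, 0, 0, 40, 0, 0.008, 0, 0, 0, 0, 60, 0, 0.008, 0, 0, 0, 0, 60, 0, 0.008, 0, 0, 0, 0, 60, 0, 0.008, 0, 0, 0, 0, 60, 0, 0.008, 0, 0, 0, 0, 60, 0, 0.008, 0, 0, 0, 0, 60, 0, 0.008, -0.04, 0, 0, 0, 60, 0, 0.008, -0.08, 0, 0, 0, 60, 0, 0.008, -0.12, 0, 0, 0],
)

```text
time: 5.9
position: [0.4097, -0.2449, 0.1434]
tool_rot: [-3.14, 0.049, 0.003]
ft_force: [1.1, -0.0, 0.7]
grip_width: 0.596
```

Run:
```python
from h import *
# view spot for spatula handle
goto((0.45,0.005,0.23),0)
d=img("scene");e=img("side")
def S(u,v,o,k): return (o[0]+u/k,o[1]+v/k)
for p,q in (((333,211.8),None),): print(cast(d,p,.05))
```

```text
from [ 0.4097 -0.2449  0.1434] shift [ 0.0323 -0.2511 -0.0863] turn [-0.0782  0.1037 -1.7834] rows>= 6.414085139778726 0.2497328681215435
[[0.4212 0.0058 0.05  ]]
```

Emit:
play_rows(
  series=[100, 0.0, 0, -0.04, 0, 0, -1.8, 100, 0.05, -0.04, -0.086, 0, 0, -1.8, 100, 0.05, -0.08, -0.086, 0, 0, -1.8, 100, 0.05, -0.12, -0.086, 0, 0, -1.8, 100, 0.05, -0.16, -0.086, 0, 0, -1.8, 100, 0.05, -0.2, -0.086, 0, 0, -1.8, 100, 0.05, -0.23, -0.086, 0, 0, -1.8, 100, 0.05, -0.25, -0.086, 0, 0, -1.8, 100, 0.05, -0.25, -0.086, 0, 0, -1.8, 100, 0.05, -0.25, -0.086, 0, 0, -1.8],
)

```text
time: 6.83
position: [0.4681, 0.0043, 0.2283]
tool_rot: [3.141, 0.006, -0.0]
ft_force: [-0.6, -0.5, 1.0]
grip_width: 1.001
```

Run:
```python
from h import *
d=img("wrist","w4");print(cur()[0])
img("scene","s4");
```

```text
[0.4682 0.0024 0.2282]
```

View pics/w4.png

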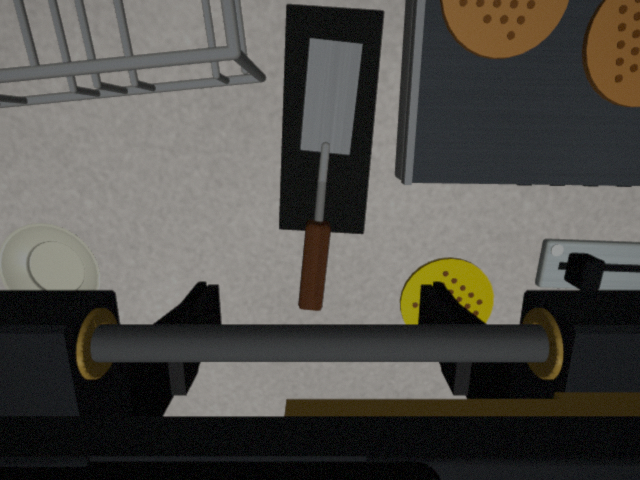

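View pics/s4.png

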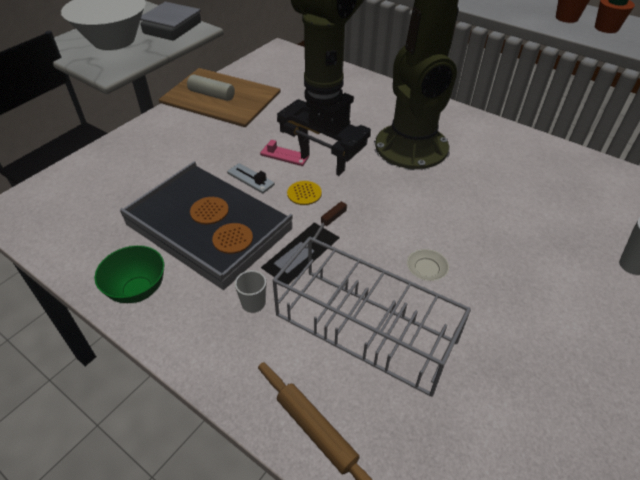

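Run:
```python
from h import *
d=img("wrist")
b=cast(d,[(310,38),(363,44),(351,155),(301,149)],.0055);print("blade",b,b.mean(0), np.degrees(np.arctan2(*( (b[0]+b[1]-b[2]-b[3])[1::-1]))))
m=cast(d,[(286,5),(383,11),(364,234),(280,229)],.003);print("mat",m,m.mean(0),np.degrees(np.arctan2(*( (m[0]+m[1]-m[2]-m[3])[1::-1]))))
h=cast(d,[(306,222),(330,224),(322,310),(299,308)],.060);print("handle",h,h.mean(0),np.degrees(np.arctan2(*( (h[0]+h[1]-h[2]-h[3])[1::-1]))))
print("rack front corner top",cast(d,[(236,52),(212,0)],.123))
print("griddle corner",cast(d,[(404,183),(410,182)],.055))
for z in (.055,): print("bread1",cast(d,[(506,-3)],.051))
```

```text
blade [[ 0.6184  0.0107  0.0055]
 [ 0.6136 -0.0354  0.0055]
 [ 0.5191 -0.0269  0.0055]
 [ 0.5246  0.0198  0.0055]] [ 0.5689 -0.0079  0.0055] -5.3274971259602655
mat [[ 0.6447  0.0311  0.003 ]
 [ 0.64   -0.0521  0.003 ]
 [ 0.4423 -0.0415  0.003 ]
 [ 0.4474  0.0416  0.003 ]] [ 0.5436 -0.0052  0.003 ] -3.0578776448520677
handle [[ 0.4673  0.0139  0.06  ]
 [ 0.4656 -0.0062  0.06  ]
 [ 0.387   0.0004  0.06  ]
 [ 0.3889  0.0209  0.06  ]] [0.4272 0.0072 0.06  ] -4.9682442319136735
rack front corner top [[0.5873 0.0532 0.123 ]
 [0.6154 0.0657 0.123 ]]
griddle corner [[ 0.4992 -0.0675  0.055 ]
 [ 0.5    -0.0724  0.055 ]]
bread1 [[ 0.637  -0.1367  0.051 ]]
```

Run:
```python
from h import *
goto((0.446,0.005,0.029),-5.1)
```

```text
from [0.4682 0.001  0.2282] shift [-0.0221 -0.0041  0.1992] turn [0.0269 0.0363 4.9456] rows>= 4.807039029374813 0.6907495922857594
```

Emit:
play_rows(
  series=[100, -0.022, -0.004, 0.03, 0, 0, 4.9, 100, -0.022, -0.004, 0.07, 0, 0, 4.9, 100, -0.022, -0.004, 0.11, 0, 0, 4.9, 80, -0.022, -0.004, 0.14, 0, 0, 4.9, 70, -0.022, -0.004, 0.17, 0, 0, 4.9, 60, -0.022, -0.004, 0.19, 0, 0, 4.9, 55, -0.022, -0.004, 0.199, 0, 0, 4.9, 50, -0.022, -0.004, 0.199, 0, 0, 4.9, 50, -0.022, -0.004, 0.199, 0, 0, 4.9],
)

```text
time: 7.73
position: [0.4468, 0.0058, 0.0299]
tool_rot: [-3.138, 0.137, 0.0]
ft_force: [0.4, -0.5, 0.3]
grip_width: 0.633
```

Run:
```python
from h import *
d=img("wrist","w5");print(cur()[0],cur()[2]["ft_force"])
```

```text
[0.4476 0.006  0.0306] [ 0.1591 -0.4145  0.7712]
```

View pics/w5.png

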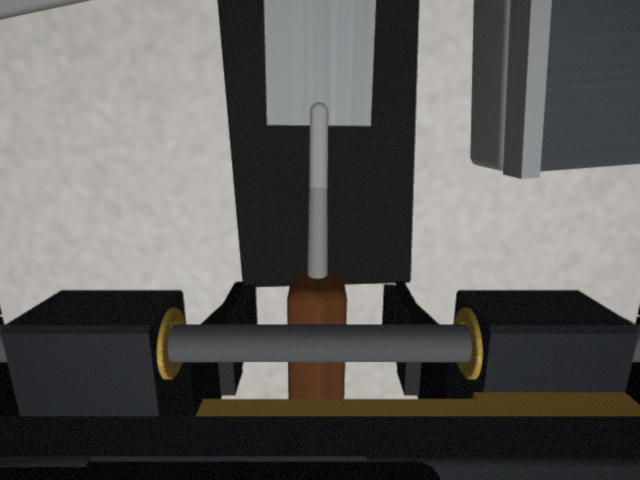

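Emit:
play_rows(
  series=[40, 0, 0, 0, 0, 0, 0, 30, 0, 0, 0, 0, 0, 0, 20, 0, 0, 0, 0, 0, 0, 10, 0, 0, 0, 0, 0, 0, 10, 0, 0, 0, 0, 0, 0, 10, 0, 0, 0, 0, 0, 0, 10, 0, 0, 0, 0, 0, 0, 10, 0, 0, 0, 0, 0, 0, 10, 0, 0, 0, 0, 0, 0, 10, 0, 0, 0, 0, 0, 0],
  force=60,
)

```text
time: 8.62
position: [0.4466, 0.0064, 0.0297]
tool_rot: [3.138, -0.135, 0.001]
ft_force: [-0.9, -0.5, 2.0]
grip_width: 0.243
```

Run:
```python
from h import *
p,R,s=cur();print(p,R.as_matrix(),s["ft_force"],s["torque"],s["grip_width"]*.087)
d=img("wrist","w6")
b=cast(d,[(264,126),(372,126)],.0055);print(b,R.inv().apply(b-p))
```

```text
[0.4466 0.0064 0.0297] [[ 0.9963 -0.0858  0.0004]
 [-0.0858 -0.9963 -0.0002]
 [ 0.0004  0.0002 -1.    ]] [-0.908  -0.5285  2.0142] [-0.0893 -0.0148 -0.0151] 0.02117029812955561
[[ 0.5236  0.0257  0.0055]
 [ 0.5195 -0.022   0.0055]] [[ 0.075  -0.0258  0.0242]
 [ 0.075   0.0221  0.0242]]
```

View pics/w6.png

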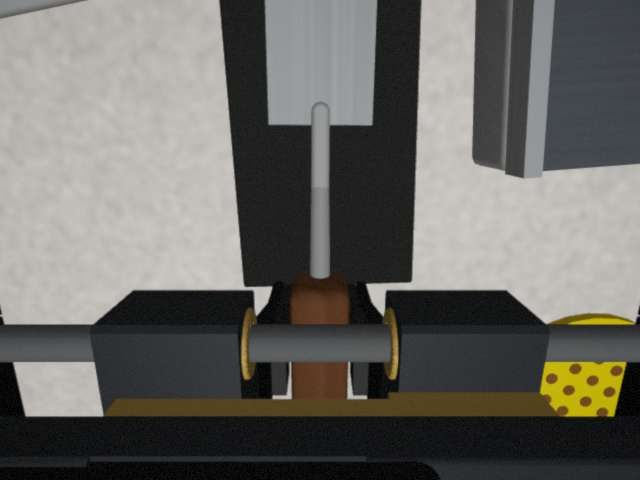

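Run:
```python
from h import *
goto((0.4125,-0.134,0.20),-0.6)
```

```text
from [0.4466 0.0065 0.0297] shift [-0.0219  0.1429 -0.1703] turn [ 0.0097 -0.0198 -4.3223] rows>= 5.357215537248632 0.6036861029492627
```

Emit:
play_rows(
  series=[10, 0, 0, -0.02, 0, 0, 0, 10, 0, 0, -0.05, 0, 0, 0, 10, 0, 0, -0.08, 0, 0, 0, 10, 0, 0.0, -0.12, 0, 0, -2, 10, 0, 0.03, -0.15, 0, 0, -4.3, 10, -0.01, 0.06, -0.17, 0, 0, -4.3, 10, -0.022, 0.095, -0.17, 0, 0, -4.3, 10, -0.022, 0.125, -0.17, 0, 0, -4.3, 10, -0.022, 0.143, -0.17, 0, 0, -4.3, 10, -0.022, 0.143, -0.17, 0, 0, -4.3],
)

```text
time: 9.5
position: [0.4104, -0.1385, 0.1987]
tool_rot: [3.141, -0.028, -0.003]
ft_force: [-0.3, 0.7, -1.6]
grip_width: 0.245
```

Run:
```python
from h import *
p,R,s=cur();print(p,R.as_matrix(),s["ft_force"],s["torque"],s["grip_width"]*.087)
d=img("wrist","w7");e=img("scene","s7");f=img("side","sd7")
```

```text
[ 0.4104 -0.1385  0.1987] [[ 0.9998 -0.018  -0.0019]
 [-0.018  -0.9998 -0.0008]
 [-0.0018  0.0008 -1.    ]] [-0.3348  0.6556 -1.6492] [0.0608 0.2286 0.0253] 0.02133982847995884
```

View pics/w7.png

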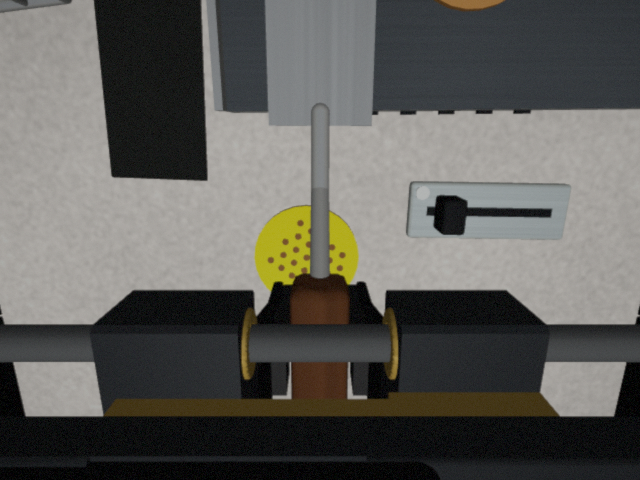

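View pics/sd7.png

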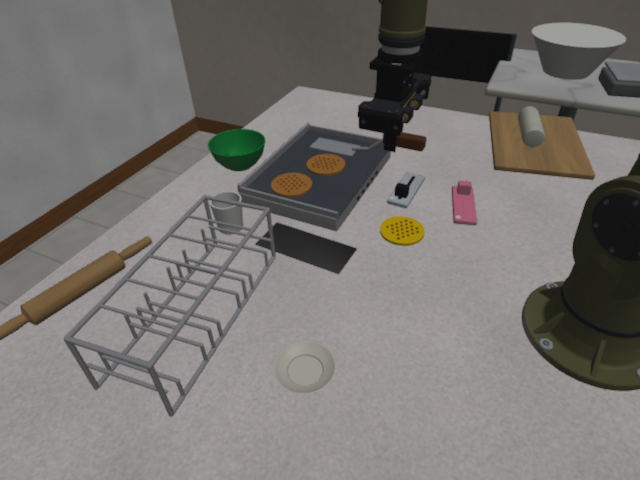

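```bash
cat >> h.py <<'E'
def breads():
    d=img("scene");e=img("side");out=[]
    P=[]
    for dd in (d,e):
        m=mask(dd,(5,120,60),(17,255,255))
        cs,_=cv2.findContours(cv2.morphologyEx(m,cv2.MORPH_CLOSE,np.ones((5,5))),cv2.RETR_EXTERNAL,2)
        l=[]
        for c in cs:
            if cv2.contourArea(c)>80:
                el=cv2.fitEllipse(c); w=cast(dd,el[0],.053)[0]
                if -0.42<w[1]<0.48 and .45<w[0]<.8: l.append((el[0],w,cv2.contourArea(c)))
        P.append(l)
    for a in P[0]:
        print("scene",np.round(a[0],1),a[1],a[2])
        for b in P[1]:
            if np.linalg.norm(a[1]-b[1])<.04: print("   tri",tri([(d,a[0]),(e,b[0])]),"side",np.round(b[0],1),b[1],b[2])
E
python3 - <<'E'
from h import *
breads(); goto((0.4125,-0.134,0.078),-0.6)
E
```

```text
scene [232.  237.5] [ 0.6403 -0.1342  0.053 ] 904.5
   tri [ 0.6423 -0.1312  0.0545] side [291.2 184.3] [ 0.6432 -0.1308  0.053 ] 736.0
scene [208.7 209.7] [ 0.605  -0.2473  0.053 ] 760.5
   tri [ 0.6073 -0.244   0.0547] side [325.6 164.1] [ 0.6082 -0.244   0.053 ] 609.5
from [ 0.4122 -0.1326  0.1991] shift [0.0004 0.0015 0.1211] turn [-0.0335  0.0538  0.1123] rows>= 2.904141046185292 0.01801342421725407
```

Emit:
play_rows(
  series=[10, 0, 0, 0.03, 0, 0, 0, 10, 0, 0, 0.06, 0, 0, 0, 10, 0, 0, 0.09, 0, 0, 0, 10, 0, 0, 0.11, 0, 0, 0, 10, 0, 0, 0.12, 0, 0, 0, 10, 0, 0, 0.12, 0, 0, 0, 10, 0, 0, 0.12, 0, 0, 0],
)

```text
time: 10.33
position: [0.4127, -0.1335, 0.0799]
tool_rot: [-3.141, 0.015, -0.0]
ft_force: [0.0, -0.0, -1.1]
grip_width: 0.249
```

Emit:
play_rows(
  series=[10, 0, 0, 0.002, 0, 0, 0, 10, 0, 0, 0.004, 0, 0, 0, 10, 0, 0, 0.005, 0, 0, 0, 10, 0, 0, 0.006, 0, 0, 0, 10, 0, 0, 0.006, 0, 0, 0, 10, 0, 0, 0.006, 0, 0, 0],
)

```text
time: 10.83
position: [0.4123, -0.1342, 0.0737]
tool_rot: [3.141, -0.017, 0.0]
ft_force: [0.8, 0.0, -2.1]
grip_width: 0.244
```

Run:
```python
from h import *
p,R,s=cur();print(p,s["ft_force"],s["torque"]);f=img("side");crop(f,190,80,490,260,2.6,"sd8");breads()
```

```text
[ 0.4123 -0.1342  0.0737] [ 0.8129  0.0171 -2.1018] [-0.022   0.1819  0.0201]
scene [232.  237.5] [ 0.6403 -0.1342  0.053 ] 900.0
   tri [ 0.6423 -0.1312  0.0545] side [291.2 184.3] [ 0.6431 -0.1309  0.053 ] 736.5
scene [208.7 209.7] [ 0.605  -0.2473  0.053 ] 759.5
   tri [ 0.6072 -0.2441  0.0546] side [325.6 164.1] [ 0.6081 -0.2441  0.053 ] 607.0
```

View pics/sd8.png

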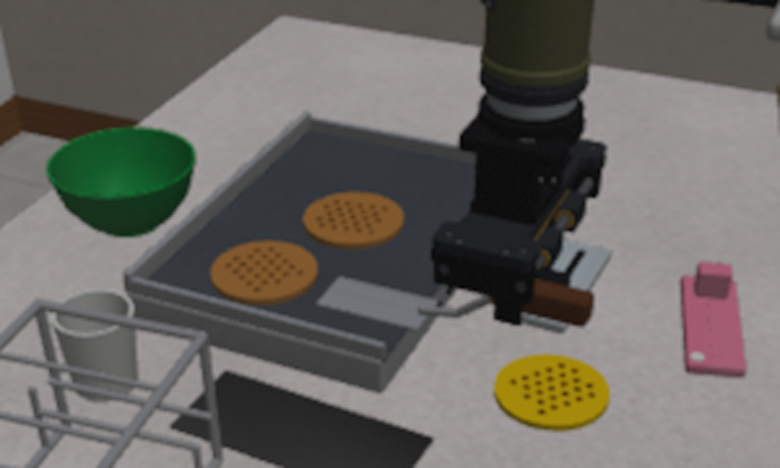

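Emit:
play_rows(
  series=[10, 0, 0, 0.001, 0, 0, 0, 10, 0, 0, 0.0015, 0, 0, 0, 10, 0, 0, 0.002, 0, 0, 0, 10, 0, 0, 0.002, 0, 0, 0],
)

```text
time: 11.32
position: [0.4122, -0.1342, 0.0718]
tool_rot: [3.141, -0.017, -0.0]
ft_force: [-2.2, -0.6, 2.7]
grip_width: 0.252
```

Emit:
play_rows(
  series=[10, 0, 0, 0.001, 0, 0, 0, 10, 0, 0, 0.001, 0, 0, 0, 10, 0, 0, 0.001, 0, 0, 0],
)

```text
time: 11.57
position: [0.4123, -0.1343, 0.0711]
tool_rot: [3.141, -0.017, 0.0]
ft_force: [-3.7, -0.6, 6.4]
grip_width: 0.247
```

Emit:
play_rows(
  series=[10, 0.006, 0, 0, 0, 0, 0, 10, 0.012, 0, 0, 0, 0, 0, 10, 0.018, 0, 0, 0, 0, 0, 10, 0.024, 0, 0, 0, 0, 0, 10, 0.03, 0, 0, 0, 0, 0, 10, 0.036, 0, 0, 0, 0, 0, 10, 0.042, 0, 0, 0, 0, 0, 10, 0.048, 0, 0, 0, 0, 0, 10, 0.054, 0, 0, 0, 0, 0, 10, 0.06, 0, 0, 0, 0, 0],
)

```text
time: 12.4
position: [0.472, -0.1352, 0.0713]
tool_rot: [3.141, -0.018, -0.002]
ft_force: [-6.2, 0.1, 8.2]
grip_width: 0.247
```

Run:
```python
from h import *
p,R,s=cur();print(p,s["ft_force"],s["torque"]);f=img("side");crop(f,190,80,490,260,2.6,"sd9");breads()
```

```text
[ 0.472  -0.1352  0.0713] [-6.1745  0.1142  8.1563] [0.0692 0.9719 0.0187]
scene [218.5 248. ] [ 0.684  -0.1361  0.053 ] 949.0
   tri [ 0.6858 -0.1332  0.0547] side [275.2 179.8] [ 0.6869 -0.1332  0.053 ] 696.5
scene [208.7 209.7] [ 0.6051 -0.2473  0.053 ] 759.5
   tri [ 0.6112 -0.2387  0.0595] side [323.  163.4] [ 0.6155 -0.2448  0.053 ] 379.5
```

View pics/sd9.png

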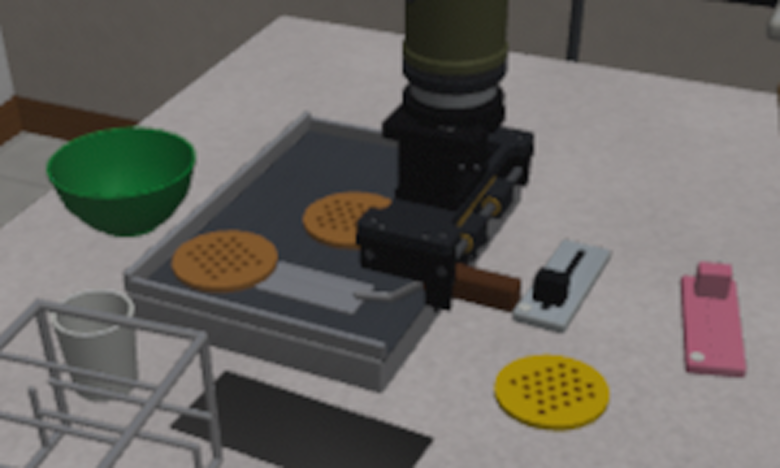

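Emit:
play_rows(
  series=[10, 0.005, 0, 0, 0, 0, 0, 10, 0.01, 0, 0, 0, 0, 0, 10, 0.015, 0, 0, 0, 0, 0, 10, 0.02, 0, 0, 0, 0, 0, 10, 0.025, 0, 0, 0, 0, 0, 10, 0.03, 0, 0, 0, 0, 0, 10, 0.034, 0, 0, 0, 0, 0, 10, 0.038, 0, 0, 0, 0, 0, 10, 0.042, 0, 0, 0, 0, 0, 10, 0.046, 0, 0, 0, 0, 0],
)

```text
time: 13.38
position: [0.5176, -0.1357, 0.0713]
tool_rot: [3.141, -0.018, -0.003]
ft_force: [-8.1, 0.6, 9.8]
grip_width: 0.239
```

Run:
```python
from h import *
p,R,s=cur();print(p,s["ft_force"],s["torque"]);f=img("side");crop(f,190,80,490,260,2.6,"sd10");breads()
```

```text
[ 0.5176 -0.1357  0.0713] [-8.0505  0.6314  9.7867] [0.0658 1.2197 0.0654]
scene [216.6 248.8] [ 0.6885 -0.1379  0.053 ] 969.0
   tri [ 0.6923 -0.1324  0.0581] side [272.5 178.2] [ 0.6963 -0.1369  0.053 ] 647.0
scene [208.7 209.7] [ 0.605  -0.2472  0.053 ] 759.5
```

View pics/sd10.png

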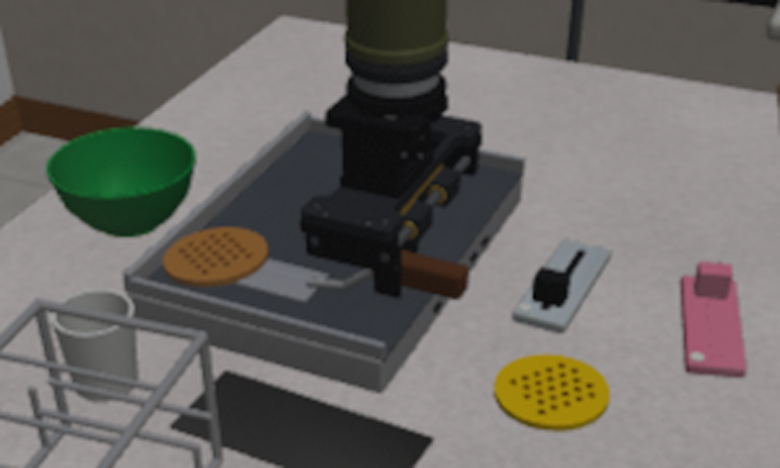

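Emit:
play_rows(
  series=[10, 0.005, 0, 0, 0, 0, 0, 10, 0.01, 0, 0, 0, 0, 0, 10, 0.015, 0, 0, 0, 0, 0, 10, 0.02, 0, 0, 0, 0, 0, 10, 0.025, 0, 0, 0, 0, 0, 10, 0.029, 0, 0, 0, 0, 0, 10, 0.033, 0, 0, 0, 0, 0, 10, 0.037, 0, 0, 0, 0, 0, 10, 0.041, 0, 0, 0, 0, 0, 10, 0.041, 0, 0, 0, 0, 0],
)

```text
time: 14.37
position: [0.5598, -0.1361, 0.0714]
tool_rot: [3.141, -0.018, 0.0]
ft_force: [-3.7, -0.5, 6.0]
grip_width: 0.244
```

Run:
```python
from h import *
p,R,s=cur();print(p,s["ft_force"],s["torque"]);f=img("side");crop(f,190,80,490,260,2.6,"sd11");breads()
```

```text
[ 0.5598 -0.1361  0.0714] [-3.7345 -0.4757  5.9675] [-0.0169  0.4922 -0.0347]
scene [216.4 248.8] [ 0.6886 -0.1381  0.053 ] 939.5
   tri [ 0.6927 -0.1322  0.0583] side [272.3 178.2] [ 0.6969 -0.1367  0.053 ] 688.5
scene [208.7 209.7] [ 0.605  -0.2473  0.053 ] 760.5
```

View pics/sd11.png

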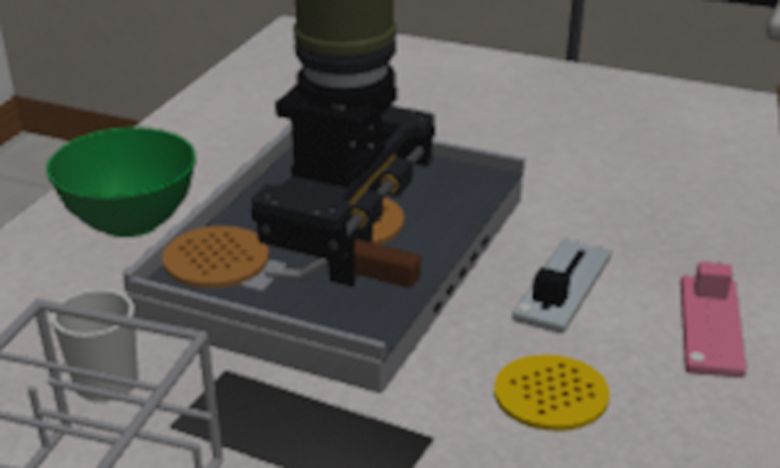

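Emit:
play_rows(
  series=[10, 0, 0, -0.003, 0, 0.5, 0, 10, -0.002, 0, -0.008, 0, 1.5, 0, 10, -0.004, 0, -0.016, 0, 2.5, 0, 10, -0.006, 0, -0.026, 0, 3, 0, 10, -0.008, 0, -0.038, 0, 3, 0, 10, -0.01, 0, -0.05, 0, 3, 0, 10, -0.012, 0, -0.062, 0, 3, 0, 10, -0.014, 0, -0.07, 0, 3, 0, 10, -0.015, 0, -0.074, 0, 3, 0, 10, -0.015, 0, -0.075, 0, 3, 0],
)

```text
time: 15.35
position: [0.5447, -0.1357, 0.1468]
tool_rot: [3.139, -0.017, 0.085]
ft_force: [-0.3, 0.2, -2.9]
grip_width: 0.25
```

Run:
```python
from h import *
p,R,s=cur();print(p,s["ft_force"],s["torque"]);f=img("side");crop(f,190,80,490,260,2.6,"sd12");breads()
e=img("scene")
W=np.array([[.5856,.0573],[.55,.4163],[.7188,.0718],[.6858,.4286]]);L=np.array([[-.072,-.183],[-.072,.183],[.068,-.183],[.068,.183]])
Lc=L-L.mean(0);Wc=W-W.mean(0)
a=np.arctan2((Lc[:,0]*Wc[:,1]-Lc[:,1]*Wc[:,0]).sum(),(Lc*Wc).sum())
c,s_=np.cos(a),np.sin(a);Q=np.array([[c,-s_],[s_,c]]);t=W.mean(0)-Q@L.mean(0);print("rack",t,np.degrees(a),(L@Q.T+t-W))
def P(x,y,z): return np.r_[Q@[x,y]+t,z]
for dd,n in ((e,"ov1"),(f,"ov2")):
    im=dd["frame"][:,:,::-1].copy();im=cv2.resize(im,None,fx=3,fy=3,interpolation=cv2.INTER_CUBIC)
    seg=[]
    for b in (-.116,0,.116):
        for k in (-.033,.033): seg.append((P(-.07,b+k,.048),P(.066,b+k,.048),(0,255,255)));seg.append((P(.066,b+k,.048),P(.066,b+k,.069),(0,0,255)))
    for y in (-.18,.18):
        for x in (-.074,.07): seg.append((P(x,y,0),P(x,y,.123),(0,255,0)))
    for A,B,col in seg:
        u=proj(dd,[A,B])*3+1; cv2.line(im,tuple(map(int,u[0])),tuple(map(int,u[1])),col,1)
    x0,y0=(260,230) if n=="ov1" else (60,180)
    cv2.imwrite(f"pics/{n}.png",im[y0*3:y0*3+560,x0*3:x0*3+750])
```

```text
[ 0.5447 -0.1357  0.1468] [-0.3485  0.158  -2.8757] [0.0071 0.3619 0.0255]
scene [213.2 216.5] [ 0.616  -0.2207  0.053 ] 1370.0
   tri [ 0.6081 -0.2326  0.0493] side [325.2 165.1] [ 0.607  -0.2394  0.053 ] 492.0
rack [0.637  0.2437] 5.501379241902675 [[-0.0027 -0.0027]
 [-0.0022  0.0026]
 [ 0.0035 -0.0037]
 [ 0.0014  0.0038]]
```

View pics/sd12.png

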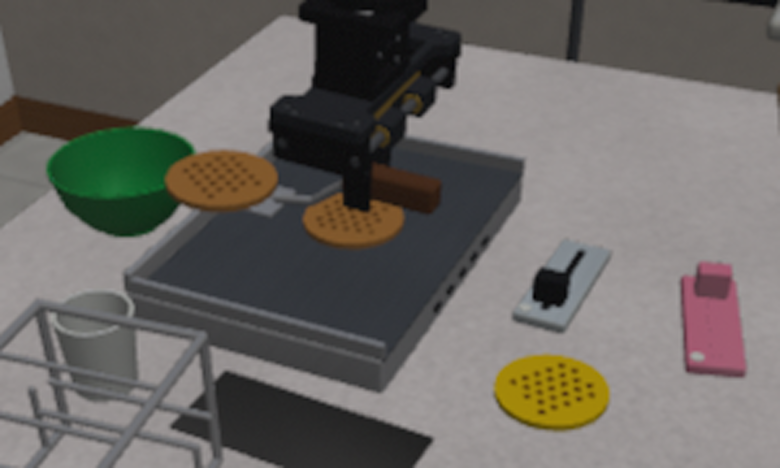

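View pics/ov1.png

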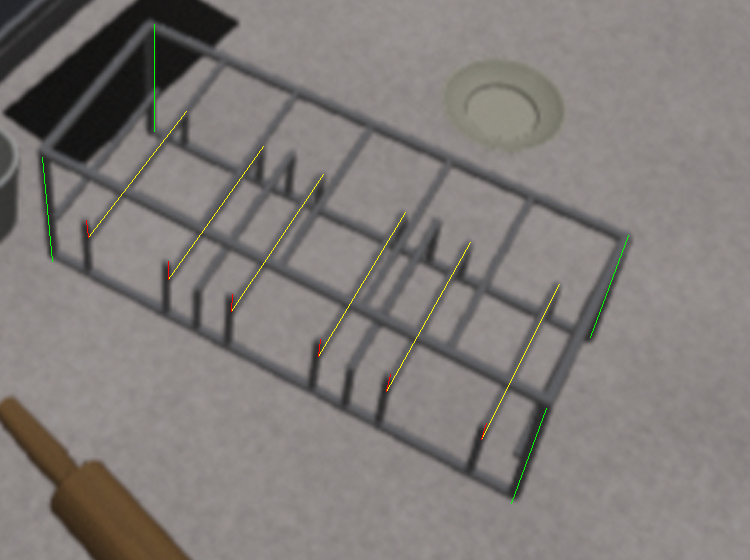

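View pics/ov2.png

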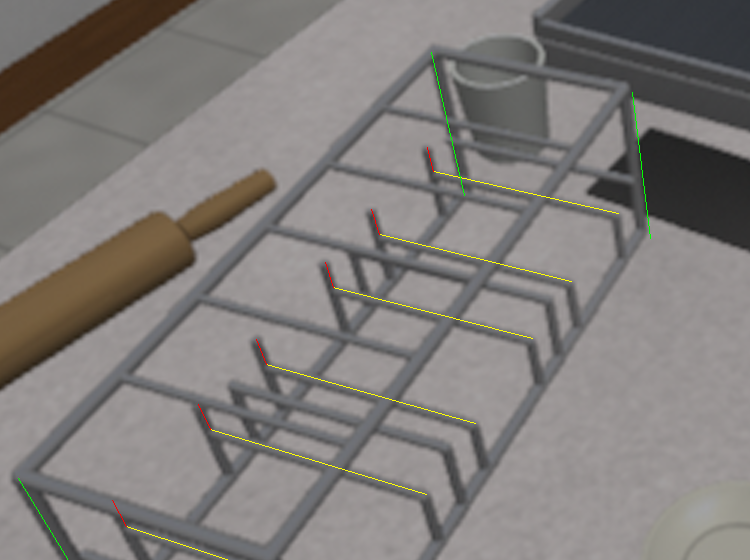

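```bash
cat >> h.py <<'E'
def way(*wps):
    p0,R0,s=cur(); print("at",p0,"rv",s["tool_rot"])
    for p,yaw,pitch in wps:
        print(p,"->",np.round(R0.inv().apply(np.array(p)-p0),4),np.round((R0.inv()*down(yaw,pitch)).as_rotvec(degrees=True),1))
E
python3 - <<'E'
from h import *
way(((.43,-.136,.20),-.6,3),((.43,0.0,.20),0,3),((.42,.1,.2),0,3),((.39,.22,.2),3,3),((.365,.334,.2),5.5,3),((.365,.334,.0875),5.5,3))
E
```

```text
at [ 0.5438 -0.1354  0.1448] rv [-3.1404  0.017  -0.0804]
(0.43, -0.136, 0.2) -> [-0.1109  0.0018 -0.0609] [-0.   0.1 -0. ]
(0.43, 0.0, 0.2) -> [-0.1123 -0.1342 -0.0609] [ 0.   0.1 -0.6]
(0.42, 0.1, 0.2) -> [-0.1234 -0.234  -0.0615] [ 0.   0.1 -0.6]
(0.39, 0.22, 0.2) -> [-0.1546 -0.3537 -0.063 ] [ 0.2  0.1 -3.6]
(0.365, 0.334, 0.2) -> [-0.1808 -0.4674 -0.0643] [ 0.3  0.1 -6.1]
(0.365, 0.334, 0.0875) -> [-0.1866 -0.4674  0.048 ] [ 0.3  0.1 -6.1]
```

Emit:
play_rows(
  series=[10, -0.005, 0, -0.003, 0, 0, 0, 10, -0.014, 0, -0.008, 0, 0, 0, 10, -0.027, 0, -0.015, 0, 0, 0, 10, -0.042, 0, -0.023, 0, 0, 0, 10, -0.057, 0, -0.031, 0, 0, 0, 10, -0.072, 0, -0.04, 0, 0, 0, 10, -0.087, 0, -0.048, 0, 0, 0, 10, -0.099, 0, -0.054, 0, 0, 0, 10, -0.107, 0, -0.059, 0, 0, 0, 10, -0.111, 0, -0.061, 0, 0, 0],
)

```text
time: 16.38
position: [0.4291, -0.1345, 0.2015]
tool_rot: [3.139, -0.018, 0.083]
ft_force: [0.7, -1.0, -2.4]
grip_width: 0.244
```

Run:
```python
from h import *
way(((.43,0.0,.20),0,3),((.42,.1,.2),0,3),((.39,.22,.2),3,3),((.365,.334,.2),5.5,3))
f=img("side","sd13"); img("wrist","w13")
```

```text
at [ 0.4291 -0.1345  0.2015] rv [ 3.1389 -0.0182  0.0834]
(0.43, 0.0, 0.2) -> [-0.0008 -0.1345  0.0013] [ 0.1 -0.  -0.7]
(0.42, 0.1, 0.2) -> [-0.0119 -0.2344  0.0006] [ 0.1 -0.  -0.7]
(0.39, 0.22, 0.2) -> [-0.0432 -0.354  -0.0012] [ 0.3 -0.  -3.7]
(0.365, 0.334, 0.2) -> [-0.0695 -0.4677 -0.0028] [ 0.4 -0.  -6.2]
```

View pics/sd13.png

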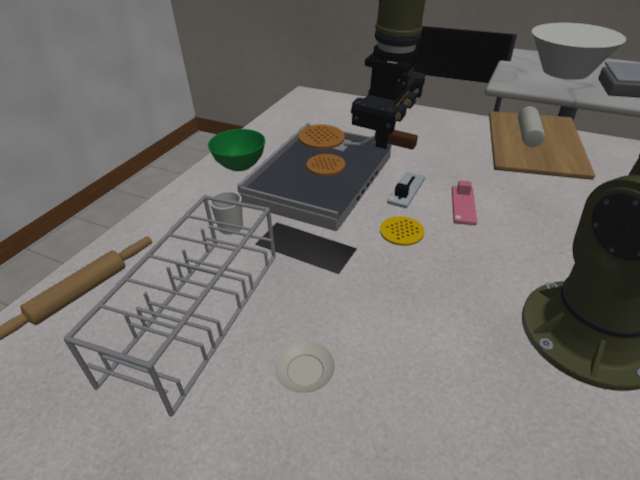

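View pics/w13.png

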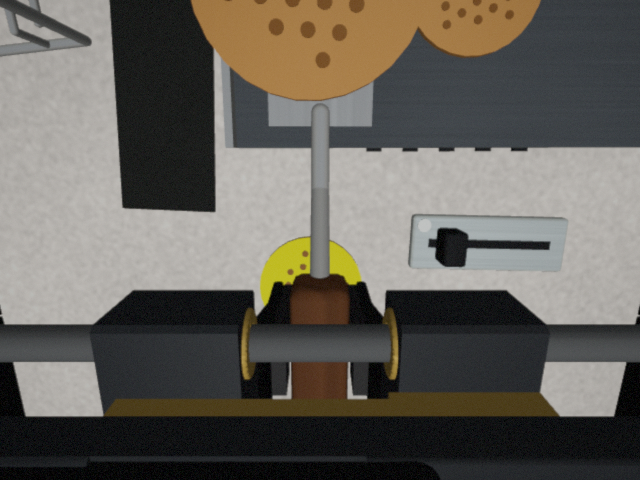

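Emit:
play_rows(
  series=[10, 0, -0.006, 0, 0, 0, 0, 10, 0, -0.017, 0, 0, 0, 0, 10, 0, -0.035, 0, 0, 0, 0, 10, 0, -0.055, 0, 0, 0, 0, 10, 0, -0.077, 0, 0, 0, 0, 10, 0, -0.1, 0, 0, 0, -0.3, 10, -0.001, -0.123, 0, 0, 0, -0.5, 10, -0.002, -0.146, 0, 0, 0, -0.7, 10, -0.004, -0.169, 0, 0, 0, -0.7, 10, -0.006, -0.192, 0, 0, 0, -0.7],
)

```text
time: 17.32
position: [0.4259, 0.0606, 0.1999]
tool_rot: [-3.14, -0.005, -0.081]
ft_force: [1.1, -0.2, -2.4]
grip_width: 0.245
```

Run:
```python
from h import *
way(((.42,.1,.2),0,3),((.39,.22,.2),3,3),((.365,.331,.2),5.5,3))
```

```text
at [0.4259 0.0606 0.1999] rv [-3.1402 -0.005  -0.0809]
(0.42, 0.1, 0.2) -> [-0.0057 -0.0394 -0.0004] [-0.   0.   0.2]
(0.39, 0.22, 0.2) -> [-0.0353 -0.1595 -0.0019] [ 0.1  0.  -2.8]
(0.365, 0.331, 0.2) -> [-0.0599 -0.2706 -0.0031] [ 0.3  0.  -5.3]
```

Emit:
play_rows(
  series=[10, -0.001, -0.02, 0, 0, 0, 0, 10, -0.005, -0.042, 0, 0, 0, -0.5, 10, -0.012, -0.066, 0, 0, 0, -1, 10, -0.018, -0.09, -0.001, 0, 0, -1.6, 10, -0.024, -0.115, -0.001, 0, 0, -2.2, 10, -0.03, -0.14, -0.002, 0, 0, -2.8, 10, -0.036, -0.165, -0.002, 0, 0, -3.4, 10, -0.041, -0.188, -0.003, 0.3, 0, -4, 10, -0.046, -0.21, -0.003, 0.3, 0, -4.6, 10, -0.05, -0.23, -0.003, 0.3, 0, -5.3],
)

```text
time: 18.15
position: [0.3741, 0.2908, 0.2005]
tool_rot: [-3.133, -0.152, -0.081]
ft_force: [0.6, 0.6, -2.5]
grip_width: 0.245
```

Emit:
play_rows(
  series=[10, -0.003, -0.015, 0, 0, 0, 0, 10, -0.006, -0.028, 0, 0, 0, 0, 10, -0.008, -0.036, 0, 0, 0, 0, 10, -0.009, -0.04, 0, 0, 0, 0, 10, -0.009, -0.04, 0, 0, 0, 0],
)

```text
time: 18.57
position: [0.3617, 0.3287, 0.1999]
tool_rot: [-3.133, -0.152, -0.08]
ft_force: [-0.1, -0.3, -3.0]
grip_width: 0.249
```

Run:
```python
from h import *
way(((.365,.331,.2),5.5,3),((.365,.331,.09),5.5,0))
f=img("side","sd14"); img("wrist","w14");img("scene","sc14")
```

```text
at [0.3617 0.3287 0.1999] rv [-3.1331 -0.1524 -0.0797]
(0.365, 0.331, 0.2) -> [ 0.0035 -0.002   0.0001] [-0.1  0.1  0.1]
(0.365, 0.331, 0.09) -> [-0.0021 -0.0019  0.1099] [-0.1 -2.9  0.1]
```

View pics/sc14.png

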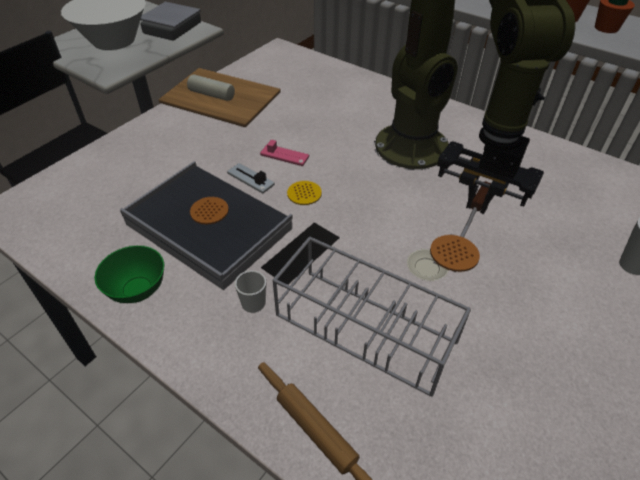

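View pics/w14.png

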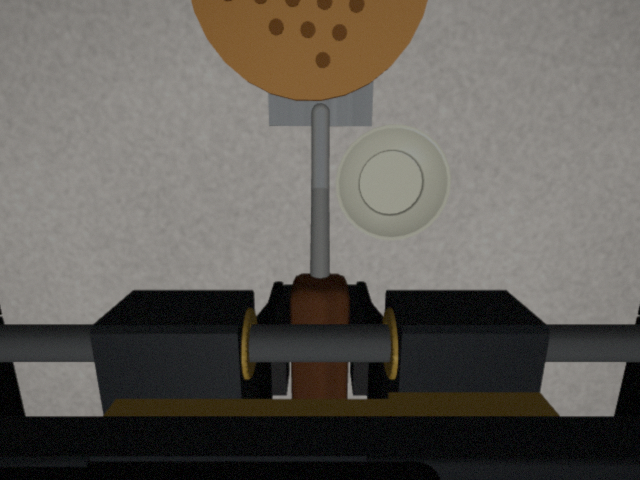

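Emit:
play_rows(
  series=[10, 0, -0.001, 0.006, 0, -0.3, 0, 10, 0, -0.002, 0.018, 0, -0.8, 0, 10, 0, -0.002, 0.034, 0, -1.3, 0, 10, -0.001, -0.002, 0.05, 0, -1.8, 0, 10, -0.001, -0.002, 0.066, 0, -2.3, 0, 10, -0.002, -0.002, 0.082, 0, -2.6, 0, 10, -0.002, -0.002, 0.096, 0, -2.9, 0, 10, -0.002, -0.002, 0.105, 0, -2.9, 0, 10, -0.002, -0.002, 0.11, 0, -2.9, 0, 10, -0.002, -0.002, 0.11, 0, -2.9, 0],
)

```text
time: 19.55
position: [0.3664, 0.3283, 0.089]
tool_rot: [3.137, 0.147, -0.0]
ft_force: [-0.4, -0.2, -2.4]
grip_width: 0.25
```

```bash
cat >> h.py <<'E'
RK=np.array([.637,.2437]);RY=5.5
def rk(x,y,z):
    c,s=np.cos(np.radians(RY)),np.sin(np.radians(RY));return np.r_[RK+[c*x-s*y,s*x+c*y],z]
def inrk(p):
    c,s=np.cos(np.radians(RY)),np.sin(np.radians(RY));q=np.array(p[:2])-RK;return np.r_[c*q[0]+s*q[1],-s*q[0]+c*q[1],p[2]]
E
python3 - <<'E'
from h import *
print("tcp in rack",inrk(cur()[0]),cur()[2]["ft_force"])
way((rk(-.1245,.113,.089),5.5,0))
f=img("side");crop(f,60,150,430,440,2,"sd15");e=img("scene");crop(e,240,130,560,400,2.4,"sc15")
E
```

```text
tcp in rack [-0.2613  0.1102  0.089 ] [-0.3858 -0.1856 -2.4153]
at [0.3664 0.3283 0.089 ] rv [ 3.1373  0.1466 -0.0002]
[0.5022 0.3442 0.089 ] -> [ 0.1368 -0.0032  0.    ] [ 0.   0.  -0.1]
```

View pics/sd15.png

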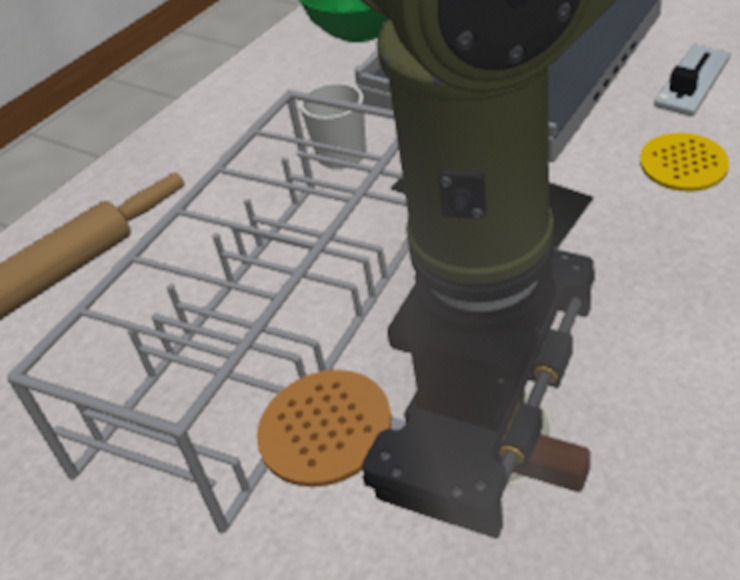

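View pics/sc15.png

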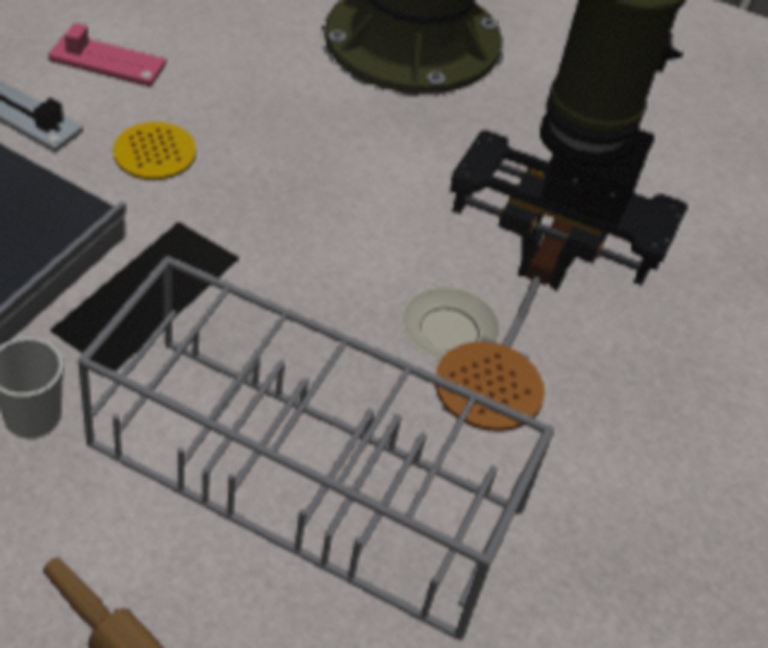

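```bash
cat >> h.py <<'E'
def bread_at(z,zone=(0.3,0.8,0.0,0.6),minA=80):
    for n in ("scene","side"):
        dd=img(n);m=mask(dd,(5,110,60),(17,255,255))
        cs,_=cv2.findContours(cv2.morphologyEx(m,cv2.MORPH_CLOSE,np.ones((5,5))),cv2.RETR_EXTERNAL,2)
        for c in cs:
            if cv2.contourArea(c)<minA or len(c)<5: continue
            el=cv2.fitEllipse(c);w=cast(dd,el[0],z)[0]
            if zone[0]<w[0]<zone[1] and zone[2]<w[1]<zone[3]: print(n,w,"rack",inrk(w),"A",cv2.contourArea(c),np.round(el[1],1))
E
python3 - <<'E'
from h import *
bread_at(.071,(.4,.6,.2,.45))
E
```

```text
scene [0.4944 0.3455 0.071 ] rack [-0.1322  0.115   0.071 ] A 1187.0 [34.2 44.8]
side [0.502  0.3478 0.071 ] rack [-0.1244  0.1166  0.071 ] A 2800.0 [52.9 67.8]
```

Emit:
play_rows(
  series=[10, 0.004, 0, 0, 0, 0, 0, 10, 0.012, -0.001, 0, 0, 0, 0, 10, 0.024, -0.001, 0, 0, 0, 0, 10, 0.038, -0.001, 0, 0, 0, 0, 10, 0.054, -0.001, 0, 0, 0, 0, 10, 0.07, -0.001, 0, 0, 0, 0, 10, 0.086, -0.001, 0, 0, 0, 0, 10, 0.102, -0.001, 0, 0, 0, 0, 10, 0.114, -0.001, 0, 0, 0, 0, 10, 0.122, -0.001, 0, 0, 0, 0],
)

```text
time: 20.58
position: [0.4908, 0.3411, 0.0902]
tool_rot: [-3.138, -0.144, -0.004]
ft_force: [0.3, -0.2, -2.9]
grip_width: 0.248
```

Emit:
play_rows(
  series=[10, 0.004, 0, 0, 0, 0, 0, 10, 0.007, 0, 0, 0, 0, 0, 10, 0.008, 0, 0, 0, 0, 0, 10, 0.008, 0, 0, 0, 0, 0],
)

```text
time: 20.92
position: [0.4958, 0.3423, 0.0903]
tool_rot: [3.138, 0.148, 0.002]
ft_force: [-0.7, 0.3, -1.3]
grip_width: 0.249
```

Run:
```python
from h import *
print("tcp in rack",inrk(cur()[0]),cur()[2]["ft_force"])
bread_at(.071,(.5,.75,.2,.45))
f=img("side");crop(f,60,150,430,440,2,"sd16");e=img("scene");crop(e,240,130,560,400,2.4,"sc16")
```

```text
tcp in rack [-0.1311  0.1117  0.0903] [-0.6966  0.347  -1.2707]
scene [0.6235 0.3591 0.071 ] rack [-0.0024  0.1161  0.071 ] A 1466.5 [39.4 48. ]
side [0.6437 0.3571 0.071 ] rack [0.0176 0.1122 0.071 ] A 1220.5 [32.7 58.3]
```

View pics/sc16.png

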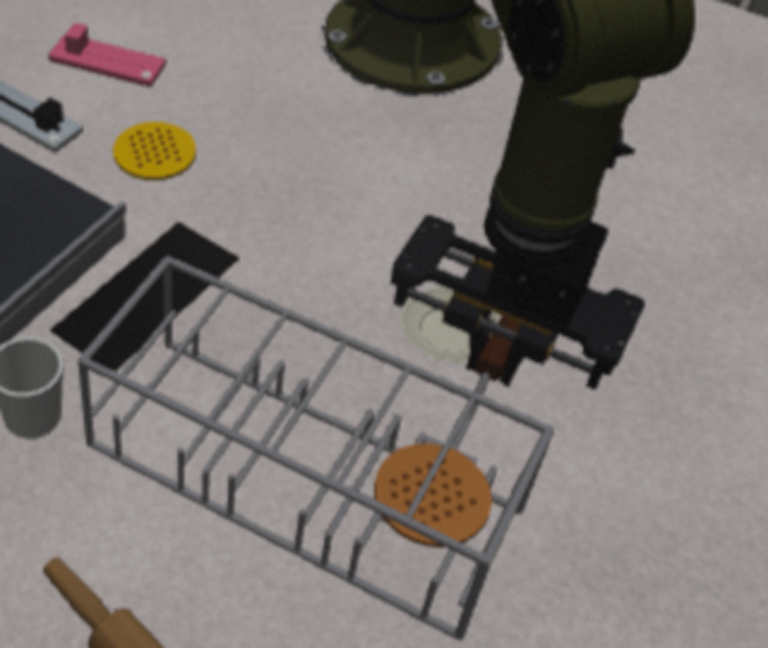

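View pics/sd16.png

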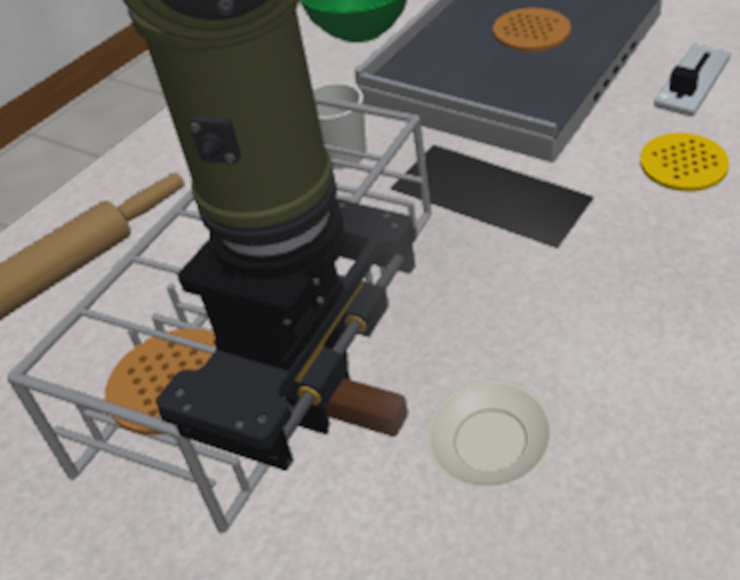

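Emit:
play_rows(
  series=[10, 0, 0, 0.003, 0, 0, 0, 10, 0, 0, 0.006, 0, 0, 0, 10, 0, 0, 0.009, 0, 0, 0, 10, 0, 0, 0.012, 0, 0, 0, 10, 0, 0, 0.015, 0, 0, 0, 10, 0, 0, 0.018, 0, 0, 0, 10, 0, 0, 0.021, 0, 0, 0, 10, 0, 0, 0.024, 0, 0, 0, 10, 0, 0, 0.025, 0, 0, 0, 10, 0, 0, 0.025, 0, 0, 0],
)

```text
time: 21.95
position: [0.496, 0.3421, 0.065]
tool_rot: [3.138, 0.148, 0.002]
ft_force: [-0.2, -1.3, -1.2]
grip_width: 0.245
```

Run:
```python
from h import *
print("tcp in rack",inrk(cur()[0]),cur()[2]["ft_force"])
bread_at(.055,(.5,.75,.2,.45))
f=img("side");crop(f,60,150,430,440,2,"sd17");e=img("scene");crop(e,240,130,560,400,2.4,"sc17")
```

```text
tcp in rack [-0.1309  0.1115  0.065 ] [-0.2409 -1.3036 -1.2273]
scene [0.6249 0.359  0.055 ] rack [-0.001   0.1159  0.055 ] A 1466.5 [40.1 47.2]
side [0.6267 0.3991 0.055 ] rack [0.0046 0.1557 0.055 ] A 186.0 [ 8.5 32.8]
side [0.6448 0.3532 0.055 ] rack [0.0182 0.1083 0.055 ] A 1206.0 [30.2 53.5]
```

View pics/sc17.png

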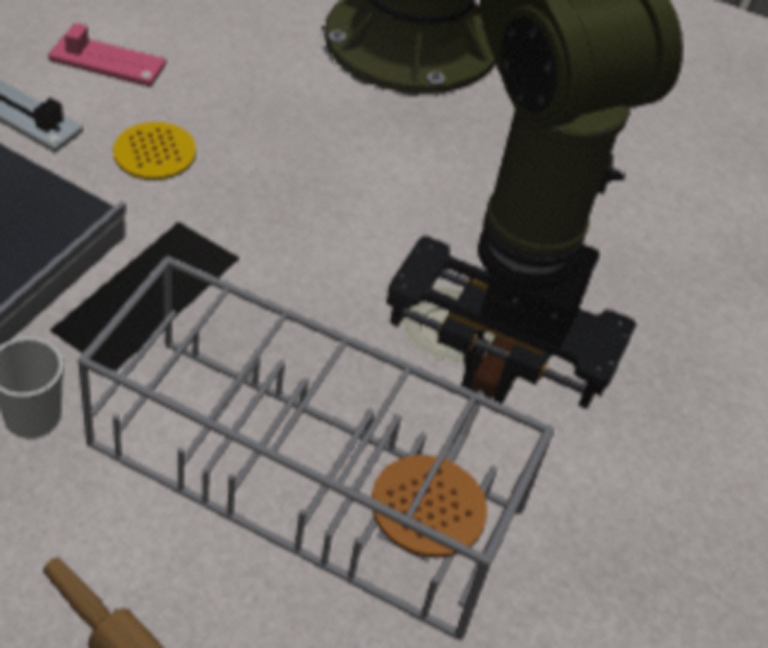

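Emit:
play_rows(
  series=[10, -0.005, 0, 0, 0, 0, 0, 10, -0.015, 0, 0, 0, 0, 0, 10, -0.03, 0, 0, 0, 0, 0, 10, -0.045, 0, 0, 0, 0, 0, 10, -0.06, 0, 0, 0, 0, 0, 10, -0.08, 0, 0, 0, 0, 0, 10, -0.1, 0, 0, 0, 0, 0, 10, -0.115, 0, 0, 0, 0, 0, 10, -0.125, 0, 0, 0, 0, 0, 10, -0.125, 0, 0, 0, 0, 0],
)

```text
time: 22.98
position: [0.369, 0.3302, 0.0649]
tool_rot: [3.136, 0.152, 0.002]
ft_force: [-0.0, 1.0, -0.8]
grip_width: 0.249
```

Run:
```python
from h import *
print("tcp in rack",inrk(cur()[0]),cur()[2]["ft_force"])
bread_at(.054,(.5,.75,.2,.45))
breads()
f=img("side");crop(f,60,110,430,400,2,"sd18");e=img("scene");crop(e,240,130,560,400,2.4,"sc18")
way(((.40,.30,.20),5.5,0),((.43,.1,.20),0,0),((.43,-.1,.2),0,0),((.40,-.22,.2),-.6,0),((.385,-.246,.2),-.6,0))
```

```text
tcp in rack [-0.2585  0.1118  0.0649] [-0.0232  0.9737 -0.7663]
scene [0.6242 0.3588 0.054 ] rack [-0.0017  0.1158  0.054 ] A 1452.5 [39.6 47.3]
side [0.6263 0.3986 0.054 ] rack [0.0042 0.1552 0.054 ] A 192.0 [ 8.4 35.3]
side [0.5936 0.3509 0.054 ] rack [-0.0329  0.1108  0.054 ] A 309.5 [10. 50.]
side [0.6437 0.3531 0.054 ] rack [0.0172 0.1083 0.054 ] A 1255.5 [32.3 53.6]
scene [418.4 340.1] [0.6234 0.3585 0.053 ] 1426.0
   tri [0.6262 0.3763 0.048 ] side [134.4 368.4] [0.6215 0.3981 0.053 ] 179.0
   tri [0.6081 0.3483 0.0333] side [170.4 350.2] [0.5942 0.3506 0.053 ] 299.5
   tri [0.6327 0.3608 0.0679] side [143.7 340.5] [0.6446 0.3531 0.053 ] 1238.5
scene [208.7 209.8] [ 0.6053 -0.247   0.053 ] 767.5
at [0.3726 0.3306 0.0652] rv [-3.1377 -0.1457 -0.0029]
(0.4, 0.3, 0.2) -> [ 0.0247  0.0329 -0.1347] [-0.  -0.1 -0.2]
(0.43, 0.1, 0.2) -> [ 0.036   0.2348 -0.1348] [-0.  -0.1  5.3]
(0.43, -0.1, 0.2) -> [ 0.0175  0.434  -0.1349] [-0.  -0.1  5.3]
(0.4, -0.22, 0.2) -> [-0.0235  0.5507 -0.135 ] [-0.  -0.1  5.9]
(0.385, -0.246, 0.2) -> [-0.0409  0.5752 -0.1351] [-0.  -0.1  5.9]
```

View pics/sc18.png

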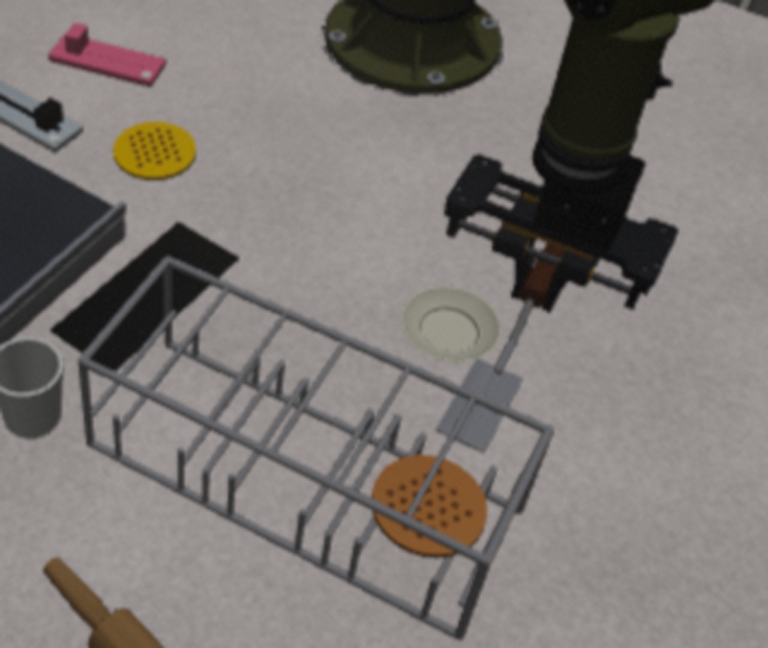

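View pics/sd18.png

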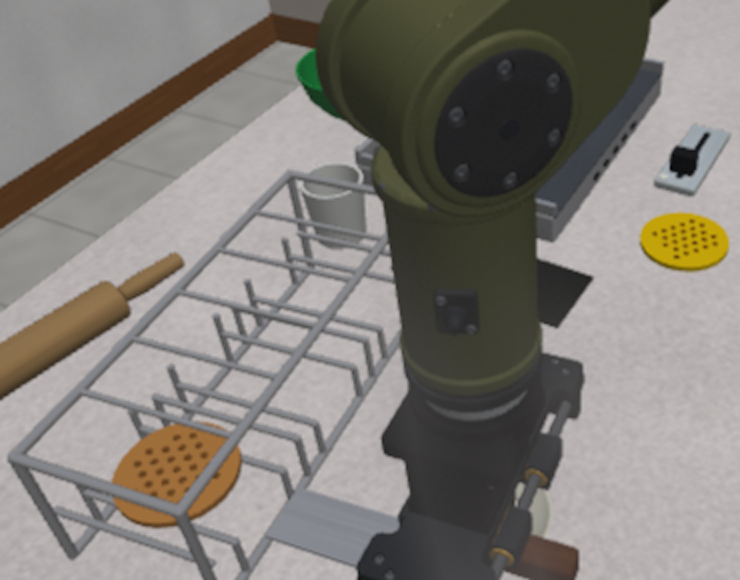

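Emit:
play_rows(
  series=[10, -0.01, 0, -0.01, 0, 0, 0, 10, -0.01, 0, -0.045, 0, 0, 0, 10, -0.01, 0, -0.085, 0, 0, 0, 10, -0.01, 0, -0.12, 0, 0, 0, 10, 0, 0.02, -0.135, 0, 0, 1, 10, 0.015, 0.055, -0.135, 0, 0, 2, 10, 0.025, 0.095, -0.135, 0, 0, 3, 10, 0.03, 0.135, -0.135, 0, 0, 4, 10, 0.034, 0.175, -0.135, 0, 0, 5, 10, 0.036, 0.21, -0.135, 0, 0, 5.3],
)

```text
time: 24.12
position: [0.4279, 0.1218, 0.2007]
tool_rot: [3.141, -0.002, 0.005]
ft_force: [0.9, 0.0, -1.5]
grip_width: 0.245
```

Run:
```python
from h import *
way(((.43,-.1,.2),0,0),((.40,-.22,.2),-.6,0),((.377,-.246,.2),-.6,0))
```

```text
at [0.4279 0.1218 0.2007] rv [ 3.141  -0.0019  0.0045]
(0.43, -0.1, 0.2) -> [0.0024 0.2218 0.0008] [ 0.  -0.2 -0.1]
(0.4, -0.22, 0.2) -> [-0.0275  0.3418  0.0008] [ 0.  -0.2  0.5]
(0.377, -0.246, 0.2) -> [-0.0504  0.3678  0.0007] [ 0.  -0.2  0.5]
```

Emit:
play_rows(
  series=[10, 0, 0.035, 0, 0, 0, 0, 10, 0.001, 0.075, 0, 0, 0, 0, 10, 0.002, 0.115, 0, 0, 0, 0, 10, 0.002, 0.155, 0, 0, 0, 0, 10, 0.002, 0.195, 0, 0, 0, 0, 10, -0.005, 0.235, 0, 0, 0, 0, 10, -0.015, 0.275, 0, 0, 0, 0.3, 10, -0.025, 0.315, 0, 0, 0, 0.5, 10, -0.04, 0.35, 0, 0, 0, 0.5, 10, -0.05, 0.368, 0, 0, -0.2, 0.5],
)

```text
time: 24.95
position: [0.3752, -0.2485, 0.1999]
tool_rot: [3.14, -0.02, -0.005]
ft_force: [-0.1, 0.2, -1.8]
grip_width: 0.247
```

Run:
```python
from h import *
breads();bread_at(.054,(.5,.75,.2,.45))
way(((.377,-.2455,.2),-.6,0),((.377,-.2455,.0745),-.6,0))
d=img("wrist","w19")
```

```text
scene [418.4 340.1] [0.6234 0.3585 0.053 ] 1426.5
   tri [0.6257 0.3761 0.0471] side [135.  368.7] [0.6204 0.3982 0.053 ] 180.0
   tri [0.6081 0.3483 0.0333] side [170.4 350.2] [0.5942 0.3506 0.053 ] 299.5
   tri [0.6327 0.3608 0.0679] side [143.8 340.5] [0.6446 0.3531 0.053 ] 1238.5
scene [208.6 209.6] [ 0.6051 -0.2475  0.053 ] 756.0
   tri [ 0.6072 -0.2443  0.0545] side [325.7 164.1] [ 0.608  -0.2442  0.053 ] 607.0
scene [0.6242 0.3588 0.054 ] rack [-0.0017  0.1158  0.054 ] A 1455.5 [39.7 47.3]
side [0.6263 0.3986 0.054 ] rack [0.0042 0.1552 0.054 ] A 192.0 [ 8.4 35.3]
side [0.5936 0.3507 0.054 ] rack [-0.0329  0.1107  0.054 ] A 310.5 [10.  49.4]
side [0.6436 0.3528 0.054 ] rack [0.0171 0.1079 0.054 ] A 1270.5 [32.2 54.3]
at [ 0.3777 -0.2434  0.2   ] rv [-3.1406  0.0132  0.003 ]
(0.377, -0.2455, 0.2) -> [-0.0007  0.0021 -0.0001] [-0.1  0.1  0.1]
(0.377, -0.2455, 0.0745) -> [-0.0004  0.0022  0.1254] [-0.1  0.1  0.1]
```

View pics/w19.png

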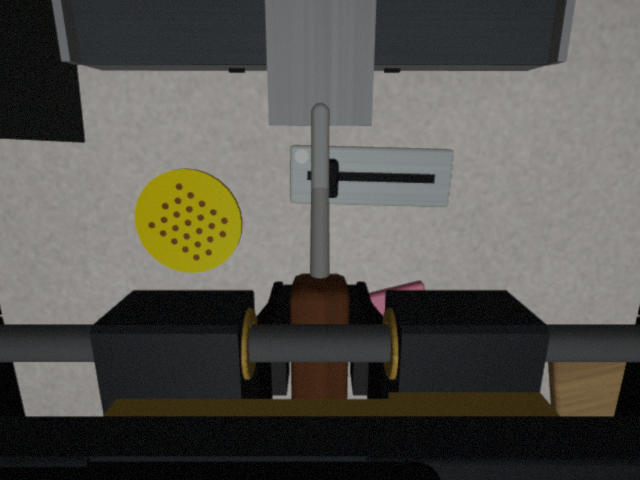

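Emit:
play_rows(
  series=[10, 0, 0, 0.03, 0, 0, 0, 10, 0, 0, 0.06, 0, 0, 0, 10, 0, 0, 0.09, 0, 0, 0, 10, 0, 0, 0.11, 0, 0, 0, 10, 0, 0, 0.12, 0, 0, 0, 10, 0, 0, 0.125, 0, 0, 0, 10, 0, 0, 0.126, 0, 0, 0, 10, 0, 0, 0.127, 0, 0, 0, 10, 0, 0, 0.128, 0, 0, 0, 10, 0, 0, 0.128, 0, 0, 0],
)

```text
time: 26.03
position: [0.3781, -0.2438, 0.0733]
tool_rot: [3.14, -0.011, -0.0]
ft_force: [0.1, 0.3, -0.7]
grip_width: 0.246
```

Emit:
play_rows(
  series=[10, 0, 0, 0.001, 0, 0, 0, 10, 0, 0, 0.0015, 0, 0, 0, 10, 0, 0, 0.002, 0, 0, 0, 10, 0, 0, 0.002, 0, 0, 0],
)

```text
time: 26.37
position: [0.3776, -0.2438, 0.0708]
tool_rot: [3.141, -0.012, -0.002]
ft_force: [-1.7, -1.1, 3.7]
grip_width: 0.244
```

Run:
```python
from h import *
p,R,s=cur();print(p,s["ft_force"]);f=img("side");crop(f,190,80,490,260,2.6,"sd20");breads()
```

```text
[ 0.3776 -0.2438  0.0708] [-1.6875 -1.0514  3.6881]
scene [418.4 340.1] [0.6234 0.3585 0.053 ] 1428.0
   tri [0.6257 0.3761 0.0471] side [135.  368.8] [0.6203 0.3982 0.053 ] 179.0
   tri [0.6081 0.3483 0.0333] side [170.4 350.2] [0.5942 0.3506 0.053 ] 299.5
   tri [0.6327 0.3608 0.0679] side [143.8 340.5] [0.6446 0.3531 0.053 ] 1238.5
scene [208.7 209.7] [ 0.6051 -0.2473  0.053 ] 758.5
   tri [ 0.6072 -0.2442  0.0546] side [325.6 164.1] [ 0.608 -0.244  0.053] 607.0
```

View pics/sd20.png

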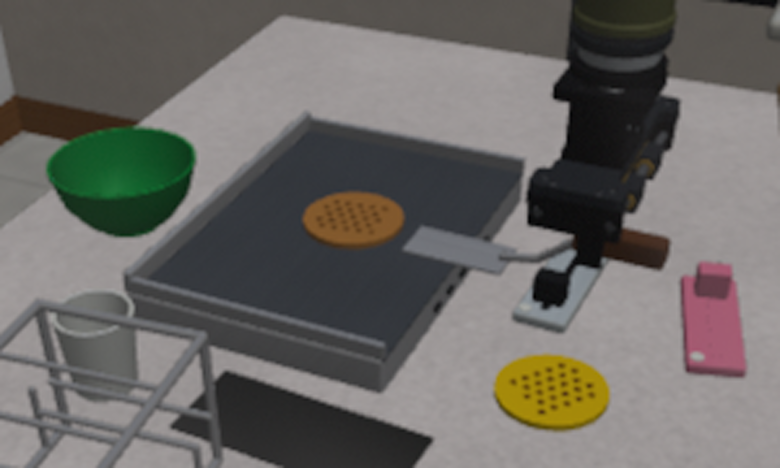

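Emit:
play_rows(
  series=[10, 0.006, 0, 0, 0, 0, 0, 10, 0.013, 0, 0, 0, 0, 0, 10, 0.02, 0, 0, 0, 0, 0, 10, 0.028, 0, 0, 0, 0, 0, 10, 0.036, 0, 0, 0, 0, 0, 10, 0.044, 0, 0, 0, 0, 0, 10, 0.052, 0, 0, 0, 0, 0, 10, 0.06, 0, 0, 0, 0, 0, 10, 0.068, 0, 0, 0, 0, 0, 10, 0.076, 0, 0, 0, 0, 0],
)

```text
time: 27.35
position: [0.4531, -0.2446, 0.0711]
tool_rot: [3.14, -0.013, -0.006]
ft_force: [-7.3, -0.3, 11.3]
grip_width: 0.246
```

Run:
```python
from h import *
p,R,s=cur();print(p,s["ft_force"]);f=img("side");crop(f,190,80,490,260,2.6,"sd21");breads()
```

```text
[ 0.4531 -0.2446  0.0711] [-7.3202 -0.2602 11.276 ]
scene [418.4 340.1] [0.6234 0.3585 0.053 ] 1429.0
   tri [0.6262 0.3763 0.048 ] side [134.4 368.4] [0.6215 0.3981 0.053 ] 179.0
   tri [0.6081 0.3483 0.0333] side [170.4 350.2] [0.5942 0.3506 0.053 ] 299.5
   tri [0.6327 0.3608 0.0679] side [143.7 340.5] [0.6446 0.3532 0.053 ] 1238.5
scene [191.  223.6] [ 0.6662 -0.2467  0.053 ] 826.0
   tri [ 0.6681 -0.2435  0.0546] side [303.4 159.4] [ 0.669  -0.2433  0.053 ] 573.0
```

View pics/sd21.png

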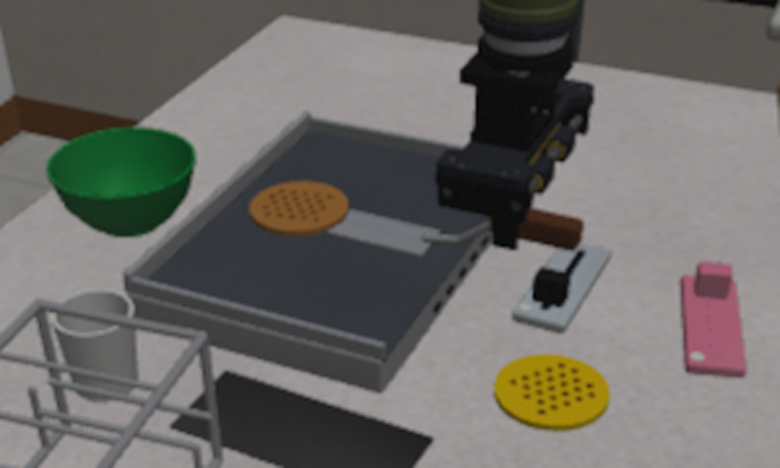

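Emit:
play_rows(
  series=[10, 0.006, 0, 0, 0, 0, 0, 10, 0.012, 0, 0, 0, 0, 0, 10, 0.018, 0, 0, 0, 0, 0, 10, 0.024, 0, 0, 0, 0, 0, 10, 0.03, 0, 0, 0, 0, 0, 10, 0.036, 0, 0, 0, 0, 0, 10, 0.042, 0, 0, 0, 0, 0, 10, 0.048, 0, 0, 0, 0, 0, 10, 0.054, 0, 0, 0, 0, 0, 10, 0.06, 0, 0, 0, 0, 0],
)

```text
time: 28.33
position: [0.5127, -0.2451, 0.0711]
tool_rot: [3.14, -0.013, -0.006]
ft_force: [-8.1, 0.9, 12.9]
grip_width: 0.249
```

Emit:
play_rows(
  series=[10, 0.006, 0, 0, 0, 0, 0, 10, 0.012, 0, 0, 0, 0, 0, 10, 0.018, 0, 0, 0, 0, 0, 10, 0.024, 0, 0, 0, 0, 0, 10, 0.03, 0, 0, 0, 0, 0, 10, 0.036, 0, 0, 0, 0, 0, 10, 0.041, 0, 0, 0, 0, 0, 10, 0.045, 0, 0, 0, 0, 0, 10, 0.047, 0, 0, 0, 0, 0, 10, 0.047, 0, 0, 0, 0, 0],
)

```text
time: 29.17
position: [0.5605, -0.2453, 0.0711]
tool_rot: [3.14, -0.012, -0.004]
ft_force: [-5.8, -0.2, 10.3]
grip_width: 0.248
```

Run:
```python
from h import *
p,R,s=cur();print(p,s["ft_force"]);f=img("side");crop(f,190,80,490,260,2.6,"sd22");breads()
```

```text
[ 0.5605 -0.2453  0.0711] [-5.8239 -0.1898 10.2813]
scene [418.4 340.1] [0.6234 0.3585 0.053 ] 1427.0
   tri [0.6254 0.376  0.0466] side [135.3 369. ] [0.6197 0.3983 0.053 ] 179.0
   tri [0.6081 0.3483 0.0333] side [170.4 350.2] [0.5942 0.3506 0.053 ] 299.5
   tri [0.6327 0.3608 0.0679] side [143.7 340.5] [0.6446 0.3532 0.053 ] 1239.5
scene [183.6 227.9] [ 0.6873 -0.25    0.053 ] 836.0
   tri [ 0.6915 -0.2433  0.0584] side [295.  156.3] [ 0.6957 -0.2488  0.053 ] 563.0
```

View pics/sd22.png

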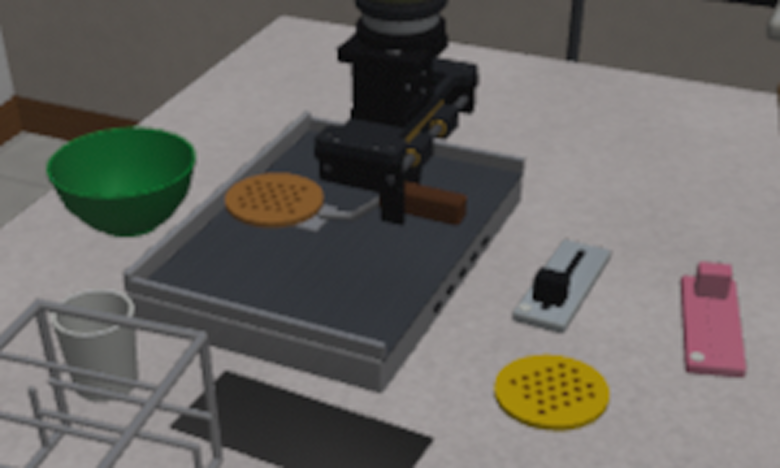

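Emit:
play_rows(
  series=[10, 0, 0, -0.003, 0, 0.5, 0, 10, -0.002, 0, -0.008, 0, 1.5, 0, 10, -0.004, 0, -0.016, 0, 2.5, 0, 10, -0.006, 0, -0.026, 0, 3, 0, 10, -0.008, 0, -0.038, 0, 3, 0, 10, -0.01, 0, -0.05, 0, 3, 0, 10, -0.012, 0, -0.062, 0, 3, 0, 10, -0.014, 0, -0.07, 0, 3, 0, 10, -0.015, 0, -0.074, 0, 3, 0, 10, -0.015, 0, -0.075, 0, 3, 0],
)

```text
time: 30.15
position: [0.5459, -0.2448, 0.1464]
tool_rot: [3.139, -0.012, 0.082]
ft_force: [0.2, 0.3, -3.3]
grip_width: 0.25
```

Run:
```python
from h import *
way(((.44,-.246,.20),-.6,3),((.44,-.1,.20),0,3),((.43,0,.2),0,3),((.42,.1,.2),2,3),(rk(-.262,-.004,.2),5.5,3));print(np.hypot(*rk(-.262,-.004,.2)[:2]))
img("wrist","w23")
```

```text
at [ 0.5459 -0.2448  0.1464] rv [ 3.139  -0.0115  0.082 ]
(0.44, -0.246, 0.2) -> [-0.1029  0.002  -0.0591] [0.1 0.  0.2]
(0.44, -0.1, 0.2) -> [-0.104  -0.144  -0.0593] [ 0.1  0.  -0.4]
(0.43, 0, 0.2) -> [-0.1147 -0.2439 -0.06  ] [ 0.1  0.  -0.4]
(0.42, 0.1, 0.2) -> [-0.1254 -0.3438 -0.0607] [ 0.2  0.  -2.4]
[0.3766 0.2146 0.2   ] -> [-0.1696 -0.4581 -0.0632] [ 0.4  0.  -5.9]
0.43344642308362974
```

View pics/w23.png

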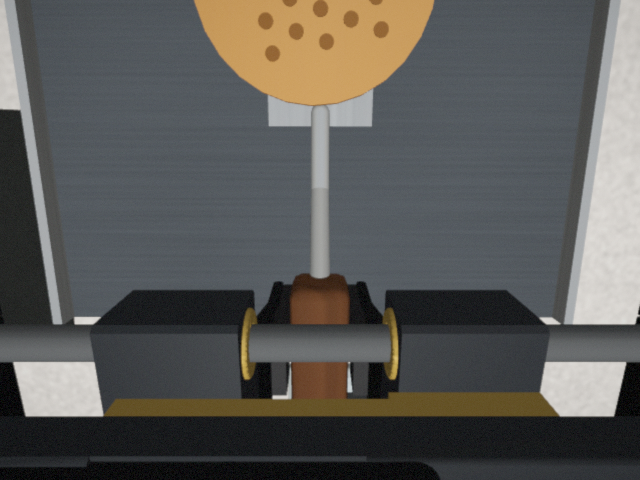

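Emit:
play_rows(
  series=[10, -0.005, 0, -0.003, 0, 0, 0, 10, -0.014, 0, -0.008, 0, 0, 0, 10, -0.027, 0, -0.015, 0, 0, 0, 10, -0.042, 0, -0.023, 0, 0, 0, 10, -0.057, -0.004, -0.031, 0, 0, 0, 10, -0.072, -0.014, -0.04, 0, 0, 0, 10, -0.085, -0.028, -0.048, 0, 0, 0, 10, -0.095, -0.045, -0.054, 0, 0, 0, 10, -0.101, -0.063, -0.058, 0, 0, 0, 10, -0.103, -0.083, -0.06, 0, 0, 0],
)

```text
time: 31.03
position: [0.4382, -0.1607, 0.1999]
tool_rot: [3.139, -0.015, 0.078]
ft_force: [0.2, -0.4, -1.0]
grip_width: 0.249
```

Run:
```python
from h import *
way(((.44,-.1,.20),0,3),((.43,0,.2),0,3),((.42,.1,.2),2,3),(rk(-.262,-.002,.2),5.5,3))
```

```text
at [ 0.4382 -0.1607  0.1999] rv [ 3.1392 -0.0147  0.0782]
(0.44, -0.1, 0.2) -> [ 0.0012 -0.0607 -0.0001] [ 0.1  0.1 -0.5]
(0.43, 0, 0.2) -> [-0.0097 -0.1606 -0.0008] [ 0.1  0.1 -0.5]
(0.42, 0.1, 0.2) -> [-0.0206 -0.2605 -0.0014] [ 0.2  0.1 -2.5]
[0.3764 0.2166 0.2   ] -> [-0.0653 -0.3767 -0.0038] [ 0.4  0.2 -6. ]
```

Emit:
play_rows(
  series=[10, 0.001, -0.015, 0, 0, 0, 0, 10, 0.001, -0.035, 0, 0, 0, 0, 10, 0, -0.058, 0, 0, 0, 0, 10, -0.002, -0.082, 0, 0, 0, 0, 10, -0.004, -0.106, 0, 0, 0, -0.5, 10, -0.006, -0.13, -0.001, 0, 0, -0.5, 10, -0.009, -0.154, -0.001, 0, 0, -0.5, 10, -0.011, -0.178, -0.001, 0, 0, -1, 10, -0.014, -0.202, -0.001, 0, 0, -1.5, 10, -0.017, -0.224, -0.001, 0.2, 0, -2],
)

```text
time: 31.87
position: [0.4235, 0.0648, 0.1994]
tool_rot: [-3.139, -0.045, -0.078]
ft_force: [0.8, 0.5, -2.3]
grip_width: 0.246
```

Run:
```python
from h import *
way(((.42,.1,.2),2,3),(rk(-.262,-.002,.2),5.5,3))
```

```text
at [0.4235 0.0648 0.1994] rv [-3.1387 -0.0453 -0.0782]
(0.42, 0.1, 0.2) -> [-0.0025 -0.0353 -0.0007] [-0.   0.1 -0.3]
[0.3764 0.2166 0.2   ] -> [-0.0426 -0.1531 -0.0026] [ 0.1  0.1 -3.8]
```

Emit:
play_rows(
  series=[10, -0.001, -0.02, 0, 0, 0, -0.3, 10, -0.004, -0.04, -0.001, 0, 0, -0.8, 10, -0.009, -0.06, -0.001, 0, 0, -1.4, 10, -0.015, -0.08, -0.001, 0, 0, -2, 10, -0.021, -0.1, -0.002, 0.1, 0, -2.6, 10, -0.028, -0.12, -0.002, 0.1, 0, -3.2, 10, -0.035, -0.136, -0.002, 0.1, 0, -3.6, 10, -0.04, -0.148, -0.003, 0.1, 0, -3.8, 10, -0.043, -0.153, -0.003, 0.1, 0, -3.8, 10, -0.043, -0.153, -0.003, 0.1, 0, -3.8],
)

```text
time: 32.7
position: [0.3766, 0.2158, 0.2007]
tool_rot: [-3.135, -0.151, -0.079]
ft_force: [0.1, -0.3, -3.3]
grip_width: 0.249
```

Run:
```python
from h import *
print(inrk(cur()[0]))
way((rk(-.262,-.002,.2),5.5,3),(rk(-.262,-.002,.09),5.5,0))
bread_at(.19,(.4,.6,.1,.35))
e=img("scene");crop(e,240,130,560,400,2.4,"sc24")
```

```text
[-0.2619 -0.0028  0.2007]
at [0.3766 0.2158 0.2007] rv [-3.1355 -0.1505 -0.0795]
[0.3764 0.2166 0.2   ] -> [-0.0002 -0.0008  0.0007] [ 0.1  0.1 -0. ]
[0.3764 0.2166 0.09  ] -> [-0.0057 -0.0009  0.1105] [ 0.1 -2.9 -0. ]
scene [0.505  0.2305 0.19  ] rack [-0.1327 -0.0005  0.19  ] A 1142.0 [31.8 46. ]
side [0.5082 0.2316 0.19  ] rack [-0.1294  0.0003  0.19  ] A 2234.0 [43.6 65.9]
```

View pics/sc24.png

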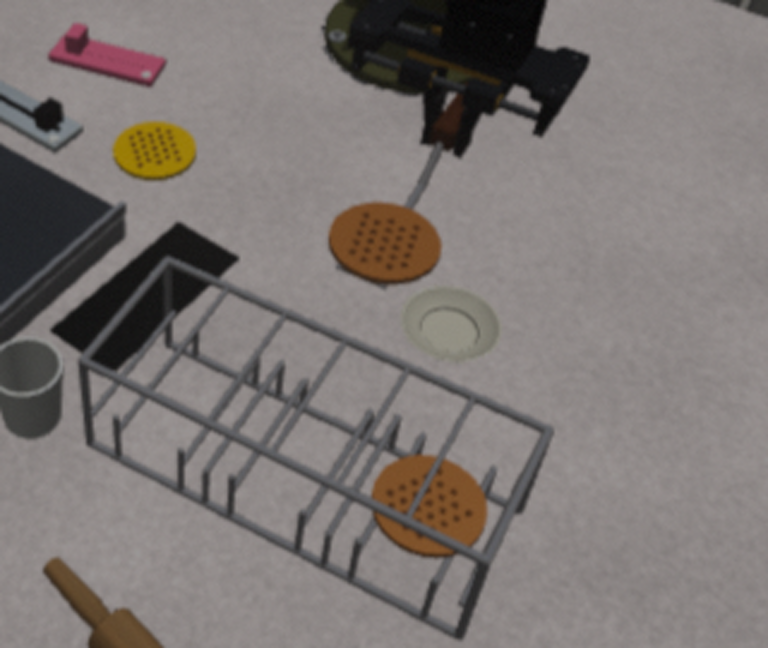

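Emit:
play_rows(
  series=[10, 0, 0, 0.006, 0, -0.3, 0, 10, -0.001, 0, 0.018, 0, -0.8, 0, 10, -0.002, 0, 0.034, 0, -1.3, 0, 10, -0.003, 0, 0.05, 0, -1.8, 0, 10, -0.004, 0, 0.066, 0, -2.3, 0, 10, -0.005, 0, 0.082, 0, -2.6, 0, 10, -0.005, 0, 0.096, 0, -2.9, 0, 10, -0.006, 0, 0.105, 0, -2.9, 0, 10, -0.006, 0, 0.11, 0, -2.9, 0, 10, -0.006, 0, 0.11, 0, -2.9, 0],
)

```text
time: 33.68
position: [0.376, 0.2146, 0.0893]
tool_rot: [-3.138, -0.147, 0.005]
ft_force: [0.1, -0.6, -3.4]
grip_width: 0.247
```

Run:
```python
from h import *
print(inrk(cur()[0]),cur()[2]["ft_force"],cur()[2]["tool_rot"])
way((rk(-.131,-.002,.09),5.5,0))
bread_at(.0715,(.4,.6,.1,.35))
e=img("scene");crop(e,240,130,560,400,2.4,"sc25")
```

```text
[-0.2625 -0.0039  0.0893] [ 0.0544 -0.6342 -3.355 ] [-3.1377 -0.1474  0.0047]
at [0.376  0.2146 0.0893] rv [-3.1377 -0.1474  0.0047]
[0.5068 0.2292 0.09  ] -> [ 0.1315 -0.0022 -0.0011] [-0.   0.2 -0.1]
scene [0.5033 0.2287 0.0715] rack [-0.1346 -0.0021  0.0715] A 1052.0 [32.3 42. ]
side [0.5087 0.2311 0.0715] rack [-0.1289 -0.0002  0.0715] A 1891.5 [42.5 57.2]
```

View pics/sc25.png

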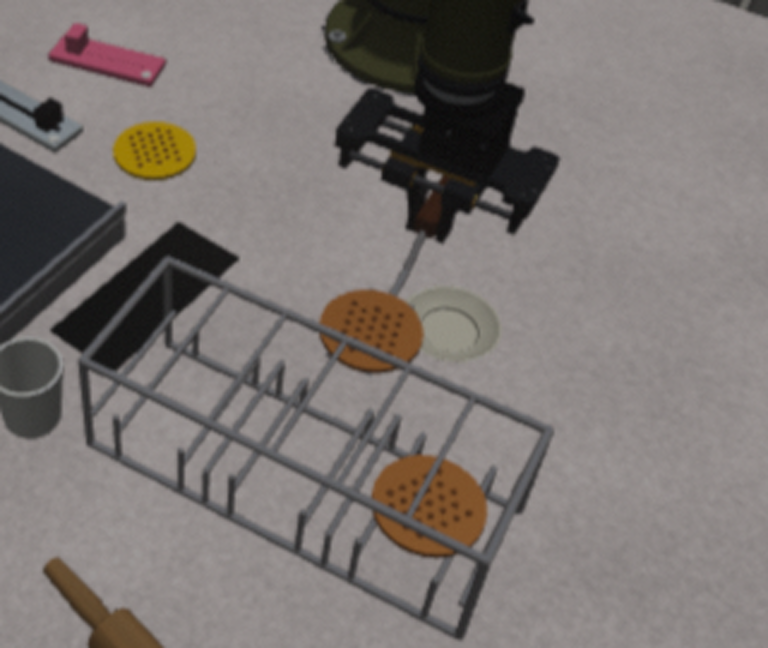

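Emit:
play_rows(
  series=[10, 0.004, 0, 0, 0, 0, 0, 10, 0.012, -0.002, 0, 0, 0, 0, 10, 0.024, -0.002, 0, 0, 0, 0, 10, 0.038, -0.002, -0.001, 0, 0, 0, 10, 0.054, -0.002, -0.001, 0, 0, 0, 10, 0.07, -0.002, -0.001, 0, 0, 0, 10, 0.086, -0.002, -0.001, 0, 0, 0, 10, 0.102, -0.002, -0.001, 0, 0, 0, 10, 0.114, -0.002, -0.001, 0, 0, 0, 10, 0.122, -0.002, -0.001, 0, 0, 0],
)

```text
time: 34.67
position: [0.5006, 0.2283, 0.092]
tool_rot: [-3.138, -0.145, -0.003]
ft_force: [-0.3, -0.9, -2.9]
grip_width: 0.246
```

Emit:
play_rows(
  series=[10, 0.004, 0, 0, 0, 0, 0, 10, 0.008, 0, 0, 0, 0, 0, 10, 0.01, 0, 0, 0, 0, 0, 10, 0.01, 0, 0, 0, 0, 0],
)

```text
time: 35.0
position: [0.5083, 0.2295, 0.0918]
tool_rot: [3.138, 0.148, 0.0]
ft_force: [-0.3, 0.1, -2.8]
grip_width: 0.248
```

Run:
```python
from h import *
print(inrk(cur()[0]),cur()[2]["ft_force"],cur()[2]["tool_rot"])
bread_at(.0715,(.5,.75,.1,.33))
e=img("scene");crop(e,240,130,560,400,2.4,"sc26")
```

```text
[-0.1295 -0.0018  0.0918] [-0.3172  0.0606 -2.764 ] [3.1379 0.1479 0.0005]
scene [0.6337 0.2423 0.0715] rack [-0.0034 -0.0011  0.0715] A 1283.0 [37.2 44.1]
side [0.6501 0.2516 0.0715] rack [0.0138 0.0067 0.0715] A 1106.0 [35.2 44.3]
```

View pics/sc26.png

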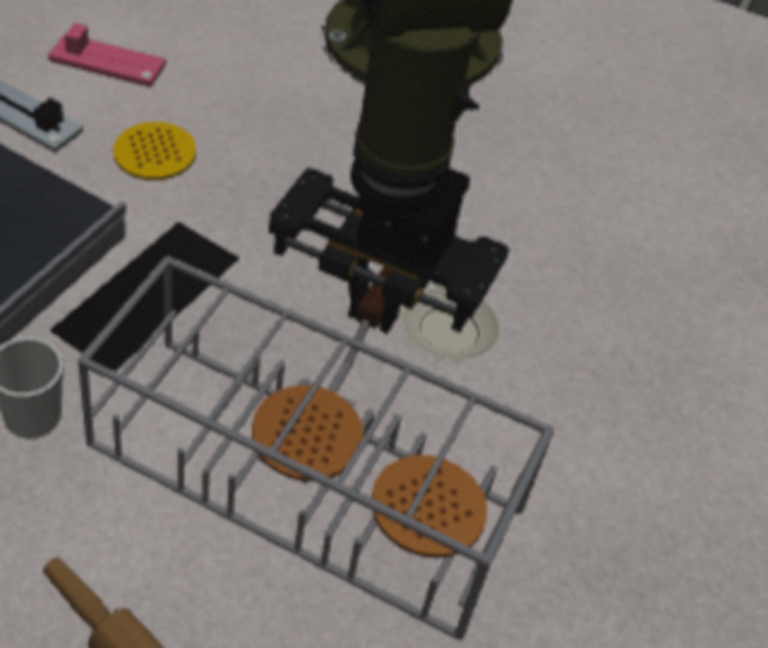

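Good; lower 27 mm to TCP z 0.065, then withdraw.

Emit:
play_rows(
  series=[10, 0, 0, 0.003, 0, 0, 0, 10, 0, 0, 0.006, 0, 0, 0, 10, 0, 0, 0.009, 0, 0, 0, 10, 0, 0, 0.012, 0, 0, 0, 10, 0, 0, 0.015, 0, 0, 0, 10, 0, 0, 0.018, 0, 0, 0, 10, 0, 0, 0.021, 0, 0, 0, 10, 0, 0, 0.024, 0, 0, 0, 10, 0, 0, 0.027, 0, 0, 0, 10, 0, 0, 0.027, 0, 0, 0],
)

```text
time: 35.98
position: [0.5079, 0.2293, 0.064]
tool_rot: [3.138, 0.148, -0.001]
ft_force: [0.9, 0.2, -2.2]
grip_width: 0.249
```

Run:
```python
from h import *
print(inrk(cur()[0]),cur()[2]["ft_force"],cur()[2]["tool_rot"])
bread_at(.055,(.5,.75,.1,.33))
e=img("scene");crop(e,240,130,560,400,2.4,"sc27")
```

```text
[-0.1299 -0.002   0.064 ] [ 0.8522  0.1769 -2.2064] [ 3.1378  0.1478 -0.0013]
scene [0.6353 0.2416 0.055 ] rack [-0.0019 -0.0019  0.055 ] A 1245.0 [37.4 42.9]
side [0.651  0.2472 0.055 ] rack [0.0142 0.0021 0.055 ] A 1158.5 [30.8 55.5]
```

View pics/sc27.png

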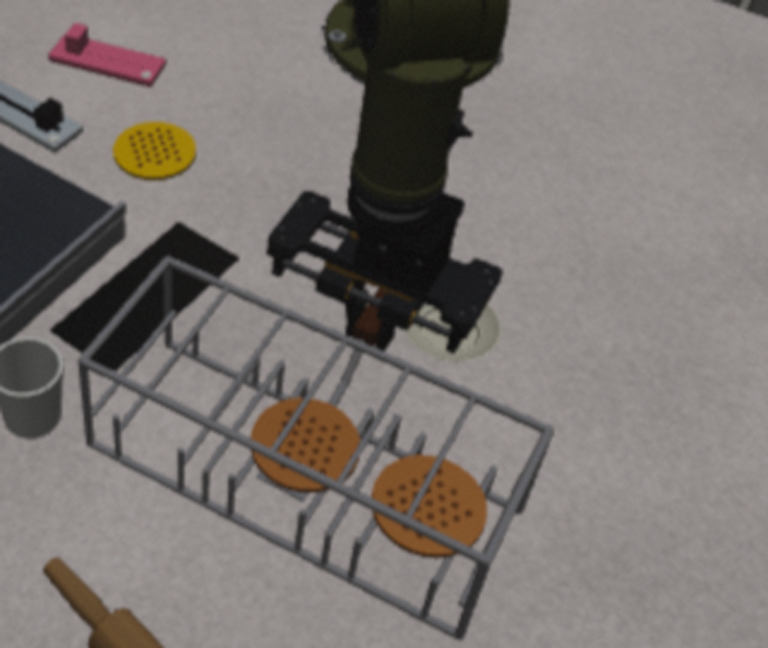

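Emit:
play_rows(
  series=[10, -0.005, 0, 0, 0, 0, 0, 10, -0.015, 0, 0, 0, 0, 0, 10, -0.03, 0, 0, 0, 0, 0, 10, -0.045, 0, 0, 0, 0, 0, 10, -0.06, 0, 0, 0, 0, 0, 10, -0.08, 0, 0, 0, 0, 0, 10, -0.1, 0, 0, 0, 0, 0, 10, -0.118, 0, 0, 0, 0, 0, 10, -0.13, 0, 0, 0, 0, 0, 10, -0.13, 0, 0, 0, 0, 0],
)

```text
time: 36.97
position: [0.3755, 0.2163, 0.0638]
tool_rot: [3.133, 0.15, -0.002]
ft_force: [-0.4, 0.2, -1.8]
grip_width: 0.247
```

Run:
```python
from h import *
print(inrk(cur()[0]),cur()[2]["ft_force"],cur()[2]["tool_rot"])
bread_at(.054,(.5,.75,.1,.45))
e=img("scene");crop(e,240,130,560,400,2.4,"sc28")
f=img("side");crop(f,60,110,430,400,2,"sd28")
# mat target: blade centre at mat x=+.01..; TCP for blade centre on mat x=.03 yaw -4
y=-3.1;c=np.array([.5436,-.0052]);u=np.array([np.cos(np.radians(y)),np.sin(np.radians(y))])
b=c+.03*u;t=b-.1225*u;print("place tcp",t,np.hypot(*t))
way(((.40,.20,.2),5.5,0),((t[0],.1,.2),0,0),((t[0],t[1],.2),y,0),((t[0],t[1],.034),y,0))
```

```text
[-0.263  -0.0023  0.0638] [-0.3535  0.2286 -1.815 ] [ 3.1334  0.1503 -0.0018]
scene [0.6243 0.3588 0.054 ] rack [-0.0016  0.1158  0.054 ] A 1455.5 [39.7 47.3]
scene [0.6348 0.2413 0.054 ] rack [-0.0025 -0.0022  0.054 ] A 1246.5 [37.4 43.1]
side [0.6263 0.3986 0.054 ] rack [0.0042 0.1552 0.054 ] A 192.0 [ 8.4 35.3]
side [0.5936 0.3505 0.054 ] rack [-0.033   0.1105  0.054 ] A 306.5 [10.  50.6]
side [0.6436 0.3528 0.054 ] rack [0.017  0.1079 0.054 ] A 1270.5 [32.2 54.3]
side [0.6043 0.2393 0.054 ] rack [-0.0329 -0.0013  0.054 ] A 237.0 [ 9.7 38.9]
side [0.6519 0.2459 0.054 ] rack [0.015  0.0007 0.054 ] A 1201.5 [30.4 56.9]
place tcp [ 0.4512 -0.0002] 0.45123540130832246
at [0.3797 0.2173 0.0649] rv [-3.1378 -0.1469 -0.002 ]
(0.4, 0.2, 0.2) -> [ 0.0187  0.0191 -0.135 ] [-0.  -0.1 -0.1]
(np.float64(0.4512353579948254), 0.1, 0.2) -> [ 0.0604  0.1235 -0.135 ] [-0.  -0.1  5.4]
(np.float64(0.4512353579948254), np.float64(-0.00019770979890828579), 0.2) -> [ 0.051   0.2232 -0.1351] [-0.  -0.1  8.5]
(np.float64(0.4512353579948254), np.float64(-0.00019770979890828579), 0.034) -> [0.0508 0.2233 0.0309] [-0.  -0.1  8.5]
```

View pics/sc28.png

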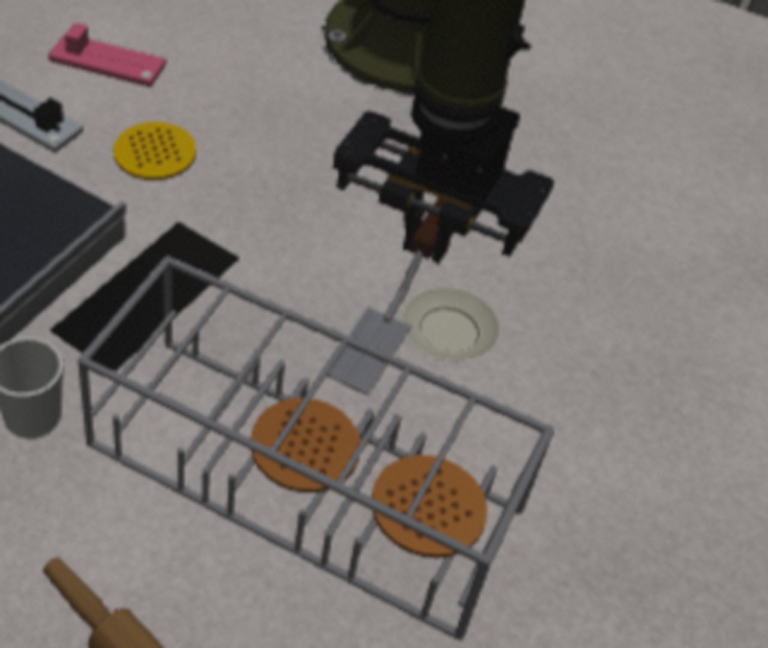

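View pics/sd28.png

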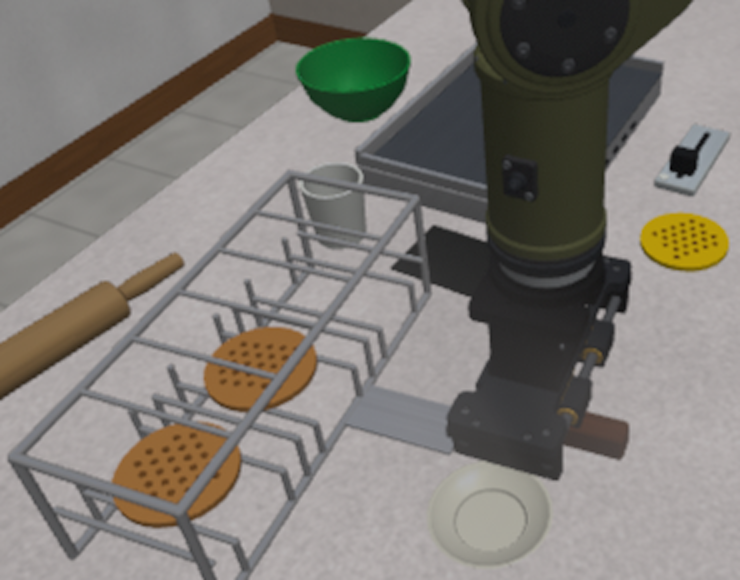

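Emit:
play_rows(
  series=[10, -0.008, 0, -0.01, 0, 0, 0, 10, -0.008, 0, -0.045, 0, 0, 0, 10, -0.006, 0, -0.085, 0, 0, 0, 10, 0, 0.005, -0.12, 0, 0, 0, 10, 0.015, 0.025, -0.135, 0, 0, 1, 10, 0.035, 0.055, -0.135, 0, 0, 3, 10, 0.052, 0.09, -0.135, 0, 0, 5, 10, 0.058, 0.125, -0.135, 0, 0, 6.5, 10, 0.056, 0.16, -0.135, 0, 0, 7.5, 10, 0.053, 0.195, -0.135, 0, 0, 8.5],
)

```text
time: 38.0
position: [0.4509, 0.0264, 0.1996]
tool_rot: [-3.139, 0.086, -0.0]
ft_force: [1.4, -0.3, -1.6]
grip_width: 0.249
```

Emit:
play_rows(
  series=[10, 0, 0.015, 0, 0, 0, 0, 10, -0.001, 0.025, 0, 0, 0, 0, 10, -0.001, 0.028, 0, 0, 0, 0, 10, -0.001, 0.028, 0, 0, 0, 0, 10, -0.001, 0.028, 0, 0, 0, 0],
)

```text
time: 38.42
position: [0.4476, 0.0019, 0.1997]
tool_rot: [-3.14, 0.082, -0.0]
ft_force: [-0.2, 0.4, -1.8]
grip_width: 0.249
```

Run:
```python
from h import *
way(((.4512,0,.2),-3.1,0),((.4512,0,.034),-3.1,0))
img("wrist","w29")
```

```text
at [0.4476 0.0019 0.1997] rv [-3.1398  0.0815 -0.0003]
(0.4512, 0, 0.2) -> [ 0.0037  0.0017 -0.0003] [-0.  -0.   0.1]
(0.4512, 0, 0.034) -> [0.0036 0.0018 0.1657] [-0.  -0.   0.1]
```

View pics/w29.png

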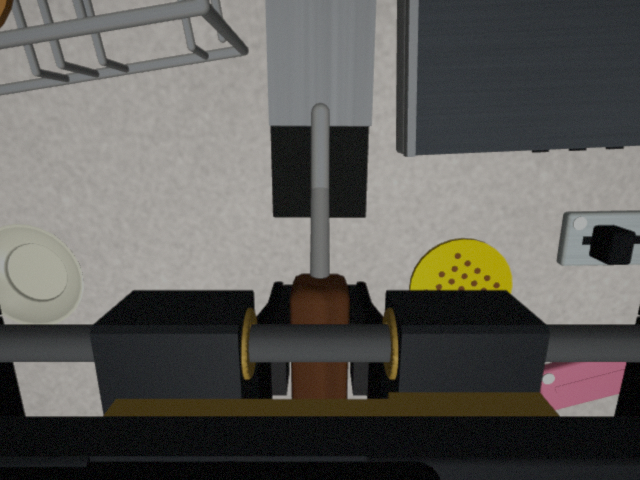

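Emit:
play_rows(
  series=[10, 0.003, 0.001, 0.035, 0, 0, 0, 10, 0.003, 0.001, 0.07, 0, 0, 0, 10, 0.003, 0.001, 0.105, 0, 0, 0, 10, 0.003, 0.001, 0.135, 0, 0, 0, 10, 0.003, 0.001, 0.155, 0, 0, 0, 10, 0.003, 0.001, 0.164, 0, 0, 0, 10, 0.003, 0.001, 0.166, 0, 0, 0, 10, 0.003, 0.001, 0.168, 0, 0, 0, 10, 0.003, 0.001, 0.169, 0, 0, 0, 10, 0.003, 0.001, 0.169, 0, 0, 0],
)

```text
time: 39.3
position: [0.4515, -0.0009, 0.0318]
tool_rot: [3.14, -0.085, 0.004]
ft_force: [0.5, 0.4, -1.1]
grip_width: 0.248
```

Emit:
play_rows(
  series=[10, 0, 0, 0.0005, 0, 0, 0, 10, 0, 0, 0.001, 0, 0, 0, 10, 0, 0, 0.001, 0, 0, 0],
)

```text
time: 39.55
position: [0.4509, -0.0012, 0.0302]
tool_rot: [3.14, -0.086, 0.002]
ft_force: [0.4, -0.4, -1.7]
grip_width: 0.244
```

Emit:
play_rows(
  series=[10, 0, 0, 0.0005, 0, 0, 0, 10, 0, 0, 0.001, 0, 0, 0, 10, 0, 0, 0.001, 0, 0, 0],
)

```text
time: 39.8
position: [0.4505, -0.0011, 0.0292]
tool_rot: [3.14, -0.085, 0.0]
ft_force: [-3.3, 0.1, 7.0]
grip_width: 0.245
```

Emit:
play_rows(
  series=[10, 0, 0, -0.0005, 0, 0, 0, 20, 0, 0, -0.0005, 0, 0, 0, 40, 0, 0, -0.0005, 0, 0, 0, 60, 0, 0, -0.0005, 0, 0, 0, 80, 0, 0, -0.0005, 0, 0, 0, 80, 0, 0, -0.0005, 0, 0, 0, 80, 0, 0, -0.0005, 0, 0, 0, 80, 0, 0, -0.0005, 0, 0, 0, 80, 0, 0, -0.0005, 0, 0, 0, 80, 0, 0, -0.0005, 0, 0, 0],
  force=20,
)

```text
time: 40.63
position: [0.4503, -0.001, 0.0291]
tool_rot: [3.14, -0.085, 0.0]
ft_force: [0.4, -0.3, -0.3]
grip_width: 0.754
```

Emit:
play_rows(
  series=[80, 0, 0, -0.01, 0, 0, 0, 80, 0, 0, -0.04, 0, 0, 0, 80, 0, 0, -0.08, 0, 0, 0, 80, 0, 0, -0.12, 0, 0, 0, 80, 0, 0, -0.16, 0, 0, 0, 80, 0, 0, -0.19, 0, 0, 0, 80, 0, 0, -0.2, 0, 0, 0, 80, 0, 0, -0.2, 0, 0, 0, 80, 0, 0, -0.2, 0, 0, 0],
)

```text
time: 41.38
position: [0.4501, -0.0009, 0.229]
tool_rot: [3.14, -0.085, 0.0]
ft_force: [-1.4, 0.7, 0.1]
grip_width: 0.8
```

Run:
```python
from h import *
print(cur()[0],cur()[2]["time"])
img("wrist","w30");e=img("scene","s30");f=img("side","sd30")
```

```text
[ 0.4501 -0.0009  0.229 ] 41.3833
```

View pics/w30.png

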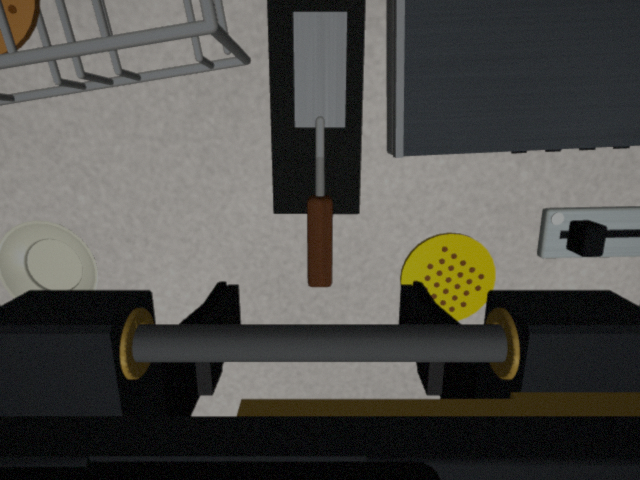

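View pics/sd30.png

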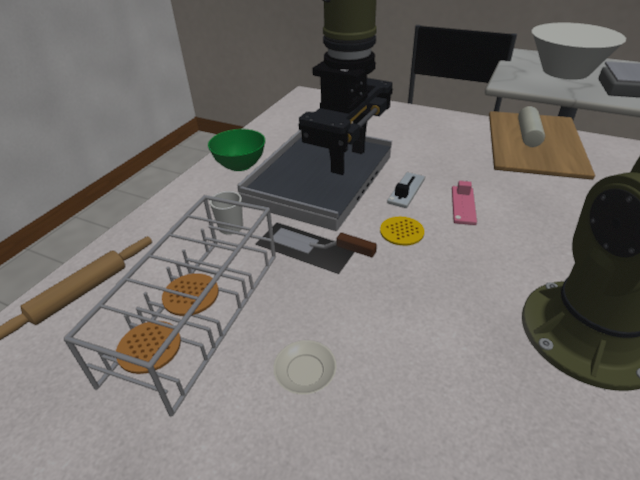

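View pics/s30.png

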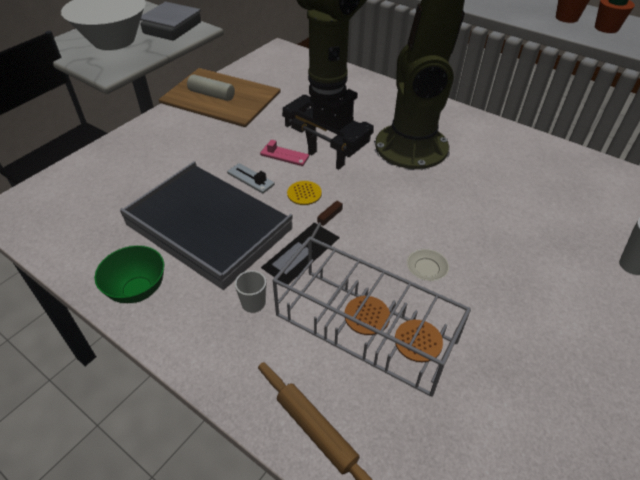

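Run:
```python
from h import *
d=img("wrist");crop(d,520,180,640,280,6,"w31")
b=cast(d,[(294,12),(347,12),(346,128),(294,128)],.0055);c=b.mean(0)
M=np.array([.5436,-.0052]);y=np.radians(-3.1);q=c[:2]-M;print("blade",c,"mat frame",np.cos(y)*q[0]+np.sin(y)*q[1],-np.sin(y)*q[0]+np.cos(y)*q[1])
bread_at(.054,(.5,.75,.1,.45))
e=img("scene");print("saucer",cast(e,(428,264.5),.015));crop(e,215,150,295,210,8,"s31")
print(cast(e,[(260.5,176)],.034))
```

```text
blade [ 0.5708 -0.0065  0.0055] mat frame 0.02725578233914621 0.00018342480873386933
scene [0.6243 0.3588 0.054 ] rack [-0.0016  0.1158  0.054 ] A 1455.5 [39.5 47.3]
scene [0.6348 0.2413 0.054 ] rack [-0.0025 -0.0022  0.054 ] A 1246.5 [37.4 43.1]
side [0.6263 0.3986 0.054 ] rack [0.0042 0.1552 0.054 ] A 192.0 [ 8.4 35.3]
side [0.5934 0.3519 0.054 ] rack [-0.033   0.1118  0.054 ] A 310.0 [10.3 47.8]
side [0.6436 0.3528 0.054 ] rack [0.017  0.1079 0.054 ] A 1269.5 [32.2 54.3]
side [0.6042 0.239  0.054 ] rack [-0.0331 -0.0015  0.054 ] A 235.5 [ 9.6 39.2]
side [0.6519 0.246  0.054 ] rack [0.015  0.0008 0.054 ] A 1199.0 [30.3 56.9]
saucer [[0.4029 0.27   0.015 ]]
[[ 0.411  -0.2459  0.034 ]]
```

View pics/w31.png

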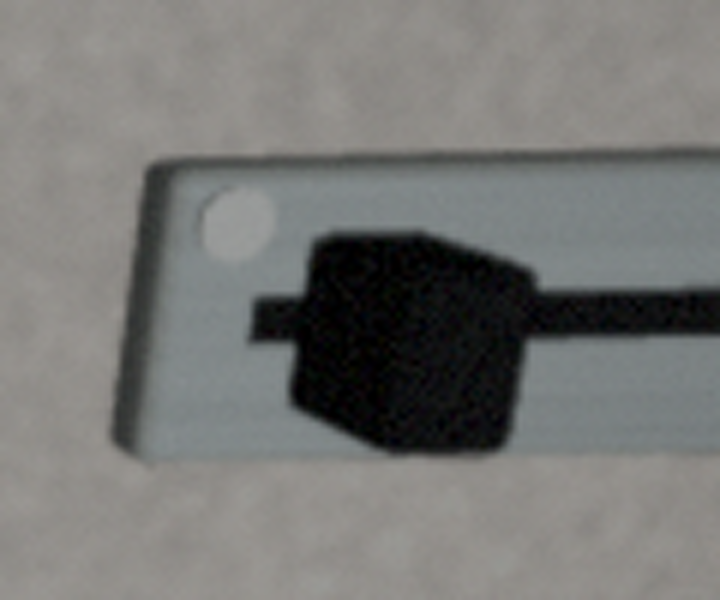

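View pics/s31.png

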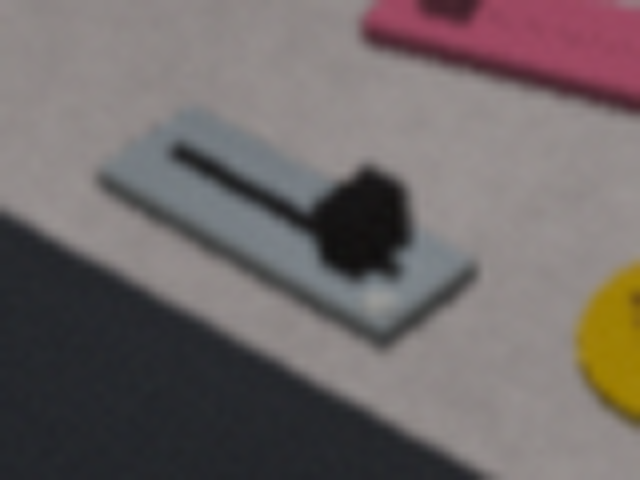

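Run:
```python
from h import *
d=img("wrist")
print("block bottom-left edge",cast(d,[(520+315/6,180+240/6),(520+293/6,180+400/6)],.012))
print("block top right edge",cast(d,[(520+535/6,180+275/6),(520+510/6,180+445/6)],.040))
print("base left corners",cast(d,[(520+172/6,180+165/6),(520+140/6,180+455/6)],.012))
```

```text
block bottom-left edge [[ 0.4269 -0.2407  0.012 ]
 [ 0.4003 -0.2402  0.012 ]]
block top right edge [[ 0.427  -0.2563  0.04  ]
 [ 0.4006 -0.2562  0.04  ]]
base left corners [[ 0.4403 -0.2167  0.012 ]
 [ 0.3922 -0.2163  0.012 ]]
```

Run:
```python
from h import *
print(close_job())
```

```text
the job is handed in; nothing more can be done
None
```

I finished the task at about 41 s of robot time and handed it in; no verdict was reported.

- **Heat control:** I slid the aluminium heat control to its end stop, where the push force rose to about 23 N, with both breads still on the griddle. My last measurement put the block at about 78–81 mm of its 80 mm travel.
- **Breads:** Only two breads were present. I wedged each against the splash wall and carried it on the spatula to the rack, one in the left bay and one in the middle bay. In the last scene view both centres were within about 3 mm of their bay centres. The side view could not confirm this directly, because the upper wires split each bread's outline into pieces there. I did not measure flatness separately; both breads look level in the pictures.
- **Spatula:** It is back flat on its mat, with the blade centre at mat x about +27 mm and y about 0. It is released, and the gripper is about 0.2 m above it.
- **Other objects:** The yellow look-alike and the pink slider were left alone. The saucer and the cup look unmoved in the last pictures. I did not see any object get knocked aside during the run.

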